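# Load, close and level a parts tub on a levelling stage

## Robot

A 7-joint arm with a two-finger parallel gripper is mounted at the origin on a cart in front of the work surface, level with it; the furniture and walls round the work are solid. World frame = base frame: x ahead of the robot, y to its left, z up, the work surface at z = 0. Lengths are in m, angles in rad, forces in N, time in s.
With the tool pointing down it reaches from about 0.4 to 0.85 m from the base axis. Payload 10.4 kg.
Tool frame: the origin (TCP) lies at the very end of the fingers, on their centre line; the grasp point (between the pads) lies 19 mm behind it; x points along the fingers, y is the direction in which the jaws open and shut, and the axes are right-handed (so a half turn about x gives the same grasp; the last joint's range is limited). The gripper opens to 85 mm and grips with 20 to 120 N. Pads are 22 mm wide; open, the fingers measure 114 mm over their backs; the gripper's body (76 mm by 85 mm) begins 54 mm behind the grasp point. The pads swing forward as they close: fully open they stand 13 mm farther back than shut.
Start: joints at [1.162, 0.332, -0.065, 1.46, 0.022, 1.35, -0.088], TCP at [0.235, -0.579, 0.231] pointing down, gripper open.
Joint ranges: [-2.6, 2.6], [-0.5, 2.12], [-1.47, 1.34], [0.16, 2.42], [-1.27, 4.41], [0.06, 2.06], [-2.6, 2.6]. Speed limits (rad/s): [2.22, 2.22, 2.79, 2.79, 3.14, 3.14, 3.14].

## Interface

Orientations are given as a unit quaternion [x, y, z, w].
In Python, from workcell import monitor, camera, ticket, regions_of gives the robot as it stands.
- The arm moves only by the tool step_arm, never from a script. Its argument "increments" is a list of rows, each a list of 5 numbers: the finger opening in m, from 0 to 0.0854, then the shift along the world's x, y, z in m, then the turn about the world's z in rad. A call has 1 to 12 rows; each row shifts and turns the commanded pose from where the row before left it; what a row does not reach is not made up. A row lasts 1/12 s, in which the tool goes at most 41.7 mm and 7.16 degrees, less where a joint would pass 70% of its speed; a pose out of reach is approached as far as the arm can. A call with a gripper value outside its range is refused whole. The fingers move at their own pace and stop on an object; "force" is the grip in N (left out, the last holds). Time passes only in rows, so rows that do not move let the fingers close. It gives the time, the measured TCP pose, the force and the opening at its end, in the units of the state.
- monitor.get_obs(): the state, without advancing time (a new reading comes with each control period).
- camera(name): name is "scene" or "top"; returns a dict with "color" (400x640x3 uint8, red, green, blue), "range_z" (400x640 float32, m along the optical axis (not along the pixel's ray), 0 where there is no reading), "fx", "fy", "cx", "cy" (pixels), "cam_to_world" (4x4, takes a point from camera to world coordinates). Camera axes: x right, y up, looking along -z (the intrinsics and any distortion apply to the point x, -y, -z); pixel columns grow to the right and rows downward; lengths in m; the calibration is good to about 2 mm. A picture is of the moment at which its call begins.
- ticket.hand_in(): hands the job in, once; it reports no verdict.
Trained networks look in a picture, given as the dict that the camera call returned (one of the last four; its "shot" number tells which), for a name from the list of things; names that differ only in an ending like _2 or _b are one class to them, and where a whole thing is asked for, a point or a joint stands for the part that bears it (a point fixed in the world has none). Each returns a list of dicts, best first, with "p" (0 to 1); they miss things now and then, are a little off and sometimes report something else, mostly with a low value. They report only what shows in the picture. A call takes as long as a camera call. They do not tell look-alikes from the thing itself.
- regions_of(picture, query): "region" (400x640 bool, what is visible of it) and "centre" ([row, column] in pixels, amid what is visible of it).
The state is a dict: "clock": time; "joint_pos": joint angles; "joint_velocities": joint speeds; "tau": joint torques, N m; "position": TCP position; "ee_rot": TCP orientation; "ft_force": force on the tool from outside, world axes, zero at the start; "torque": the same for the moment, N m; "grip_width": opening from 0.0 (shut) to 1.0 (fully open).
Only numpy, scipy, OpenCV 4.12 (cv2) and the standard library are available. Lean on these libraries where they do the work, as an engineer would, in place of code of your own. Each camera call takes 0.05 s, during which the arm holds its last target. There are 200 camera calls.

## Task

Get the parts tub on the levelling stage ready for its weighing: lift out every bottle that stands up above the tub's rim and stand it upright in the low tray on the right, put each capped jar from the bench into the tub beside the jar that stays there, and put the lid on the tub so that it sits down all round. Last of all, once the tub is closed, turn the two foot screws until the bubble of each of its two tube levels lies wholly between the black lines; leave the pen and the tweezers lying where they are.

Things in the scene. Friction and masses are not known exactly. Their poses are not given: they have to be found in the camera images.
- tub_in (a point): Centre of the inner floor of the open grey sheet-metal tub fixed on the levelling stage. Inside the tub is 130 mm (x) by 172 mm (y) by 70 mm deep, walls 4 mm. x points away from the robot (to the rear of the stage), y to the left, z up. The floor is 47 mm above the bench.
- tub_rim (a point): Centre of the tub's mouth, level with the top of its walls, 70 mm above point tub_in; same axes.
- lid_grip (a point): Centre of the lid's black bar handle: a bar 80 mm along x, 16 mm along y, 16 mm high, on two thin posts at x = -30 and +30 mm, its centre 27 mm above the lid's upper face. The loose grey lid (0.25 kg) is a flat panel 144 mm (x) by 186 mm (y) by 6 mm; z is up. It lies on the bench to the left of the stage, standing on its skirt, the handle centre 43 mm above the bench.
- lid_under (a point): Centre of the lid panel's lower face, 33 mm below lid_grip; it meets the tub's rim when the lid is seated. Below it a skirt 120 by 162 mm (outside) hangs down 8 mm and goes inside the tub's walls (5 mm of play on each side). Turned half round the lid fits as well. It seats only if nothing in the tub stands higher than 62 mm above the tub's floor.
- tray: Low dark steel tray to the right of the stage, fixed to the bench: 120 mm (x) by 180 mm (y), wall 3 mm thick and 22 mm high. Origin: centre of its underside; its inner floor is 3 mm above that.
- level_across (a point): Middle of the tube level at the front of the stage, which lies along y (left-right); tube 76 mm long, with two black lines round it, 26 mm apart (inside), either side of the middle. 55 mm above the bench. x points to the rear of the stage, y to its left, z up.
- bubble_across (a point): Middle of the pale air bubble (18 mm long) in the tube level at the front. It moves to the right (-y of point level_across) by 8 mm for each radian that the front right foot screw is turned clockwise (seen from above), and to the left when it is turned anticlockwise.
- level_foreaft (a point): Middle of the tube level on the left side of the stage, which lies along x (front to rear); otherwise as the one at the front, same axes.
- bubble_foreaft (a point): Middle of the pale air bubble (18 mm long) in the tube level on the left side. It moves to the rear (+x of point level_foreaft) by 8 mm for each radian that the rear left foot screw is turned clockwise (seen from above), and to the front when it is turned anticlockwise.
- screw_right_grip (a point): Centre of the black bar grip on top of the front right foot screw, near that corner of the stage plate, 88 mm above the bench: the bar is 44 mm long along its own y axis, 16 mm thick (x) and 28 mm high, on a thin post, to be turned about the vertical z axis. Stiff (0.06 N m), stays where left; starts 1.2 to 2.7 rad off level; stops 3 rad either side of level.
- screw_rear_grip (a point): Centre of the black bar grip on top of the rear left foot screw, near that corner of the stage plate, 88 mm above the bench: the bar is 44 mm long along its own y axis, 16 mm thick (x) and 28 mm high, on a thin post, to be turned about the vertical z axis. Stiff (0.06 N m), stays where left; starts 1.2 to 2.7 rad off level; stops 3 rad either side of level.
- bottle_1_mid (a point): Centre (half-way up) of an upright round bottle, 41 mm in diameter up to 75 mm and with a narrower cap, 89 mm high, 0.08 kg, standing in the tub at the start and reaching above its rim; z is its axis. One or two such bottles are there; None if absent.
- jar_1_mid (a point): Centre (half-way up) of an upright clear jar with a black screw cap, 58 mm high, 0.11 kg: body 44 mm across, cap 48 mm across from 46 mm up to the top. It stands on the bench to the left of the stage, nearer to the robot than the lid. One or two such jars are there; None if absent.
- bottle_2_mid (a point): Centre (half-way up) of an upright round bottle, 41 mm in diameter up to 75 mm and with a narrower cap, 89 mm high, 0.08 kg, standing in the tub at the start and reaching above its rim; z is its axis. One or two such bottles are there; None if absent.
- jar_2_mid (a point): Centre (half-way up) of an upright clear jar with a black screw cap, 58 mm high, 0.11 kg: body 44 mm across, cap 48 mm across from 46 mm up to the top. It stands on the bench to the left of the stage, nearer to the robot than the lid. One or two such jars are there; None if absent.
- jar_kept_mid (a point): Centre (half-way up) of a smaller jar, 44 mm across and 50 mm high, 0.11 kg, that stands in the tub at the start, in line with the bottles, and stays in it.
- marker: Bystander: a marker pen, 120 mm long, lying on the mat behind the stage; origin at its middle underneath. Not to be moved.
- tweezers: Bystander: black tweezers, 126 mm long, lying at the left of the bench; origin at the middle underneath. Not to be moved.
There are look-alikes about, which are no part of the job. What is shaped like the part that bears bottle_1_mid but blue is not meant.

How it is judged:
On the way, in this order (a step that is already met when the one before it is completed fails the run):
1. every bottle stands in the tray (x of bottle_1_mid in the frame of tray between -0.05 and 0.05 m and y of bottle_1_mid in the frame of tray between -0.08 and 0.08 m and z of bottle_1_mid in the frame of tray between 0.04 and 0.056 m and angle between each of bottle_1_mid, bottle_2_mid's own z axis and vertical below 0.2 rad and x of bottle_2_mid in the frame of tray between -0.05 and 0.05 m and y of bottle_2_mid in the frame of tray between -0.08 and 0.08 m and z of bottle_2_mid in the frame of tray between 0.04 and 0.056 m), for 0.2 s.
2. all jars are in the tub and the lid is seated on it (x of jar_1_mid in the frame of tub_in between -0.065 and 0.065 m and y of jar_1_mid in the frame of tub_in between -0.086 and 0.086 m and z of each of jar_1_mid, jar_2_mid, jar_kept_mid in the frame of tub_in below 0.06 m and x of jar_2_mid in the frame of tub_in between -0.065 and 0.065 m and y of jar_2_mid in the frame of tub_in between -0.086 and 0.086 m and x of jar_kept_mid in the frame of tub_in between -0.065 and 0.065 m and y of jar_kept_mid in the frame of tub_in between -0.086 and 0.086 m and distance between lid_under and tub_rim below 0.01 m and z of lid_under in the frame of tub_rim between -0.003 and 0.003 m and angle between lid_under's own z axis and vertical below 0.03 rad), for 0.3 s.
3. both bubbles lie between their lines (horizontal distance between bubble_across and level_across below 0.0045 m and horizontal distance between bubble_foreaft and level_foreaft below 0.0045 m), for 0.3 s.
At the end, for the whole second after the job is handed in: Every bottle stands upright (within 0.2 rad) on the tray's floor; all jars are in the tub; the lid is seated (panel within 3 mm of the rim, centred within 10 mm, tilt under 0.03 rad); the middle of each bubble is within 4.5 mm of the middle of its level; all at rest (all of step 1 and all of step 2 and all of step 3 and linear speed of each of lid, bottle_1, bottle_2, jar_1, jar_2 below 0.02 m/s); the robot touches nothing.
It fails at once if the marker or the tweezers pushed more than 40 mm (distance of any of marker, tweezers from where it was at the start of the episode above 0.04 m).
Of bottle_1, bottle_2 only 1 to 2 are there at a start; the rules pass over those that are not, and their reading is None.
Of jar_1, jar_2 only 1 to 2 are there at a start; the rules pass over those that are not, and their reading is None.
At some moment in a run one of lid, jar_kept may be knocked a few centimetres aside while the robot is not near it.
Once in a run the grip may slacken for a moment while it holds something.
It also fails if it takes over 192 s, if anything falls off the work surface, if the arm or the gripper's body presses on something with over 40 N, if the wrist force passes 120 N, or if a joint passes its speed limit or range.

## Working session

There is one attempt and no reset: what is moved stays moved. The work goes in short steps, Python scripts to look and compute and a tool call to move; the robot and the scene stay as the last step left them, time stands still between calls to the robot, and variables do not carry over. Pictures are saved under pics/ and viewed, about 12 in all and at most 16, crops included, and the job is handed in when it is done.

Besides the shell and the picture viewer there is one more tool, called after ">>>" as name(argument=value, ...), one argument or row to a line, values as JSON. step_arm: Moves the arm, as the interface text tells. Its arguments: {"type":"object","properties":{"increments":{"type":"array"},"force":{"type":"number"}},"required":["increments"]}

```bash
ls; mkdir -p pics
cat > h.py <<'E'
import numpy as np, cv2
from workcell import monitor, camera, ticket, regions_of
def world(p):
    """HxWx3 world coordinates of every pixel"""
    z=p["range_z"]; v,u=np.mgrid[:z.shape[0],:z.shape[1]]
    c=np.stack([(u-p["cx"])/p["fx"]*z,-(v-p["cy"])/p["fy"]*z,-z,np.ones_like(z)],-1)
    return (c@np.array(p["cam_to_world"]).T)[...,:3]
def save(p,n,box=None,s=1):
    im=p["color"][...,::-1]
    if box: im=im[box[0]:box[1],box[2]:box[3]]
    cv2.imwrite("pics/"+n,cv2.resize(im,None,fx=s,fy=s,interpolation=cv2.INTER_CUBIC))
E
python3 - <<'E'
from h import *
for n in("scene","top"):
    p=camera(n); save(p,n+"0.png",s=1.25)
    print(n,[k for k in p],p["fx"],p["cx"],p["cy"],np.round(p["cam_to_world"],3).tolist())
o=monitor.get_obs();print({k:np.round(v,3).tolist() for k,v in o.items()})
E
```

```text
pics
scene ['color', 'range_z', 'fx', 'fy', 'cx', 'cy', 'cam_to_world', 'shot'] 477.10459359779696 322.79500091383386 200.54637317839027 [[0.62, 0.394, -0.678, -0.531], [-0.784, 0.329, -0.526, -0.835], [0.016, 0.858, 0.513, 0.969], [0.0, 0.0, 0.0, 1.0]]
top ['color', 'range_z', 'fx', 'fy', 'cx', 'cy', 'cam_to_world', 'shot'] 473.3860168789715 320.0682917964654 199.7894521631845 [[0.004, 0.999, -0.054, 0.505], [-1.0, 0.005, 0.016, 0.063], [0.016, 0.054, 0.998, 1.576], [0.0, 0.0, 0.0, 1.0]]
{'clock': 0.1, 'joint_pos': [1.162, 0.333, -0.065, 1.461, 0.022, 1.35, -0.089], 'joint_velocities': [0.001, -0.002, 0.001, -0.002, 0.002, -0.002, 0.0], 'tau': [0.002, -62.675, 0.049, -39.243, 0.016, 0.007, 0.0], 'position': [0.235, -0.579, 0.231], 'ee_rot': [-0.694, -0.136, 0.694, -0.135], 'ft_force': [-0.561, 0.562, 0.377], 'torque': [0.045, -0.023, -0.04], 'grip_width': 1.003}
```

View pics/scene0.png

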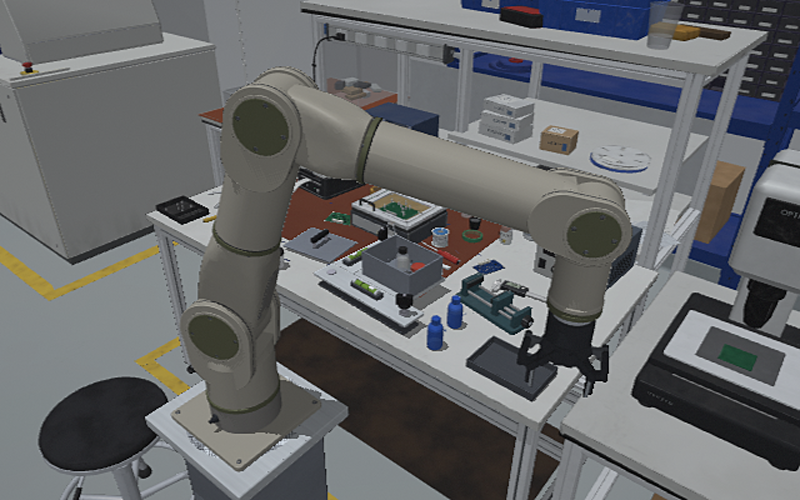

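View pics/top0.png

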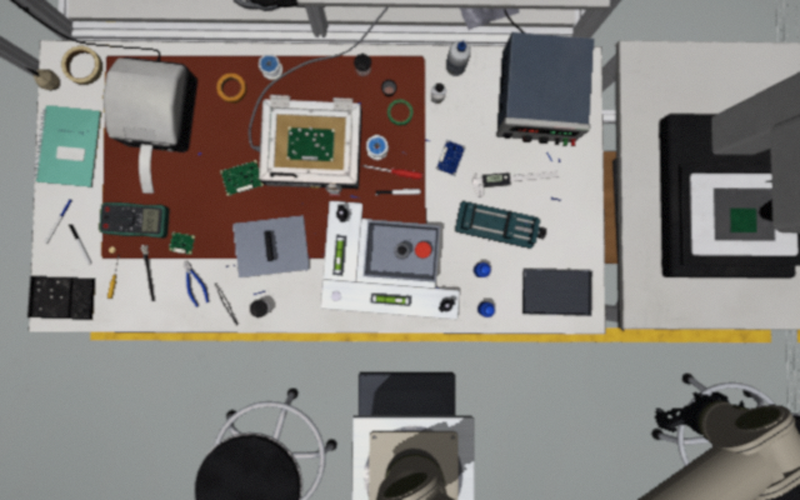

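The top view shows the stage at (385,255), the tray at (557,291), the lid at (271,246) and a black-capped jar at (260,308), all in 1.25x pixels. The blue bottles at (483,269) and (487,308) are look-alikes. In the tub I see a grey bottle at (403,248) and a red-topped thing at (424,249).

```bash
cat >> h.py <<'E'
def find(p,names,minp=0.2):
    W=world(p)
    for n in names:
        for r in regions_of(p,n)[:4]:
            if r["p"]<minp: continue
            m=r["region"]&(p["range_z"]>0); q=W[m]
            if len(q)==0: continue
            top=q[q[:,2]>np.percentile(q[:,2],95)-.006]
            print(p["shot"],n,round(r["p"],2),"px",np.round(r["centre"]).astype(int).tolist(),"n",m.sum(),"med",np.round(np.median(q,0),3).tolist(),"topmid",np.round((top.min(0)+top.max(0))/2,3).tolist(),"col",p["color"][m].mean(0).astype(int).tolist())
E
python3 - <<'E'
from h import *
a=camera("top"); b=camera("scene")
save(a,"topc.png",(140,275,170,490),2.4); save(b,"scenec.png",(140,330,210,470),3)
find(a,["tub_in","lid_grip","tray","level_across","bubble_across","level_foreaft","bubble_foreaft","screw_right_grip","screw_rear_grip","bottle_1_mid","jar_1_mid","jar_kept_mid","marker","tweezers"])
find(b,["bottle_1_mid","jar_1_mid","jar_kept_mid"])
E
```

```text
3 tub_in 0.86 px [214, 304] n 6725 med [0.539, 0.093, 0.046] topmid [0.546, 0.033, 0.106] col [168, 171, 173]
3 lid_grip 0.68 px [198, 218] n 2533 med [0.599, 0.375, 0.018] topmid [0.599, 0.376, 0.05] col [115, 118, 128]
3 tray 0.59 px [234, 446] n 2025 med [0.482, -0.38, 0.005] topmid [0.481, -0.377, 0.025] col [60, 62, 68]
3 level_across 0.66 px [216, 298] n 7184 med [0.541, 0.092, 0.046] topmid [0.567, 0.049, 0.11] col [166, 168, 170]
3 level_across 0.26 px [197, 341] n 163 med [0.586, -0.017, 0.097] topmid [0.587, -0.017, 0.102] col [165, 63, 55]
3 level_foreaft 0.97 px [216, 304] n 7040 med [0.539, 0.09, 0.046] topmid [0.567, 0.049, 0.11] col [166, 169, 171]
3 screw_rear_grip 0.53 px [169, 275] n 113 med [0.68, 0.184, 0.099] topmid [0.679, 0.187, 0.105] col [60, 60, 63]
3 screw_rear_grip 0.32 px [199, 342] n 144 med [0.588, -0.017, 0.098] topmid [0.587, -0.017, 0.103] col [171, 60, 50]
3 bottle_1_mid 0.7 px [214, 384] n 113 med [0.537, -0.169, 0.07] topmid [0.54, -0.175, 0.094] col [34, 61, 137]
3 bottle_1_mid 0.69 px [248, 389] n 161 med [0.439, -0.18, 0.067] topmid [0.438, -0.
[... 228 characters left out ...]
17, 0.103] col [176, 60, 49]
3 marker 0.52 px [154, 321] n 50 med [0.746, 0.032, 0.015] topmid [0.746, 0.045, 0.018] col [148, 145, 145]
4 bottle_1_mid 0.65 px [209, 324] n 179 med [0.573, 0.023, 0.102] topmid [0.577, 0.03, 0.133] col [95, 98, 102]
4 bottle_1_mid 0.65 px [198, 261] n 875 med [0.587, 0.365, 0.016] topmid [0.592, 0.375, 0.047] col [98, 103, 113]
4 bottle_1_mid 0.58 px [268, 344] n 313 med [0.424, -0.195, 0.05] topmid [0.43, -0.187, 0.088] col [42, 63, 117]
4 bottle_1_mid 0.5 px [247, 363] n 280 med [0.525, -0.183, 0.05] topmid [0.535, -0.178, 0.088] col [43, 65, 119]
4 jar_kept_mid 0.59 px [213, 334] n 29 med [0.58, -0.015, 0.096] topmid [0.58, -0.018, 0.098] col [147, 61, 50]
```

View pics/topc.png

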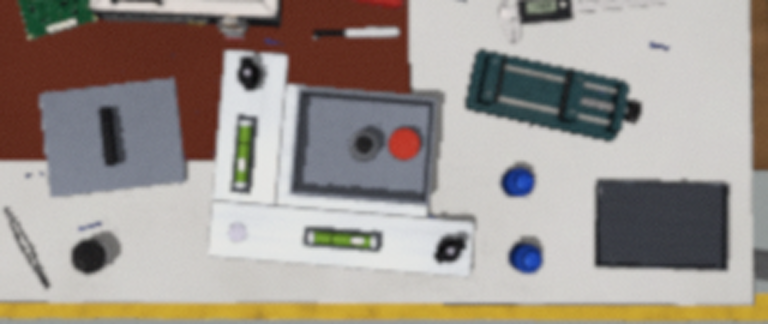

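View pics/scenec.png

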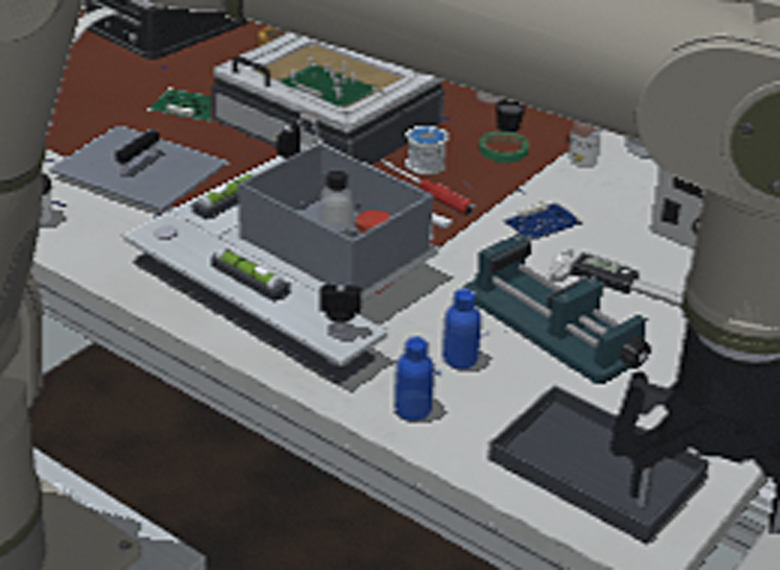

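One grey bottle with a black cap stands in the tub at (322,199) px, its top at z 0.139. The kept jar is red-topped at (340,199), its top at 0.098. There is one black-capped jar on the bench, at about (207,247). The blue bottles at (384,214) and (389,248) are look-alikes. Next I measure the accurate poses.

```bash
cat >> h.py <<'E'
def rect(pts):
    r=cv2.minAreaRect((pts[:,:2]*1000).astype(np.float32)); return [round(float(x),1) for x in (*r[0],*r[1],r[2])]
def measure(p):
    W=world(p); Z=W[...,2]; X=W[...,0]; Y=W[...,1]; C=p["color"].astype(int)
    def box(x0,x1,y0,y1,z0,z1): return (X>x0)&(X<x1)&(Y>y0)&(Y<y1)&(Z>z0)&(Z<z1)
    def big(m):
        n,l,s,_=cv2.connectedComponentsWithStats(m.astype(np.uint8)); return l==1+s[1:,4].argmax() if n>1 else m
    print("rim",rect(W[big(box(.45,.7,-.1,.16,.108,.122)&(C[...,0]<150)&(C.max(-1)-C.min(-1)<40))]))
    print("lid handle",rect(W[big(box(.5,.7,.25,.5,.035,.065))]),"lid panel",rect(W[big(box(.5,.72,.25,.5,.008,.03)&(C[...,0]<150)&(C[...,2]>C[...,0]))]))
    m=big(box(.35,.5,.3,.5,.04,.075));print("jar",rect(W[m]),np.median(Z[m]))
    print("tray",rect(W[big(box(.35,.6,-.5,-.25,.0,.04)&(C.max(-1)<110))]))
    for n,b in (("scrR",(.38,.5,-.2,-.05,.08,.12)),("scrL",(.62,.74,.12,.25,.08,.12))):
        m=big(box(*b)&(C.max(-1)<110)); print(n,rect(W[m]),"z",np.round(Z[m].max(),3),m.sum())
    hsv=cv2.cvtColor(p["color"],cv2.COLOR_RGB2HSV)
    for n,b,ax in(("across",(.4,.52,-.03,.16,.045,.08),1),("foreaft",(.5,.67,.15,.24,.045,.08),0)):
        m=box(*b); g=m&(hsv[...,1]>90)&(hsv[...,0]>25)&(hsv[...,0]<60)
        r=rect(W[g]); print(n,"green",r,"ends",np.round([W[g][:,ax].min(),W[g][:,ax].max()],3))
        hull=cv2.fillConvexPoly(np.zeros(g.shape,np.uint8),cv2.convexHull(np.argwhere(g)[:,::-1].astype(np.int32)),1)>0
        ij=np.argwhere(m); a=W[m][:,ax]
        for k in np.arange(b[2*ax],b[2*ax+1],.004):
            s=m&(W[...,ax]>=k)&(W[...,ax]<k+.004)&(np.abs(W[...,1-ax]-r[1-ax]/1000)<.006)
            if s.any(): print("  %.3f"%k,C[s].mean(0).astype(int).tolist(),round(float(Z[s].max()),3),end="")
        print()
E
python3 - <<'E'
from h import *
measure(camera("top"))
E
```

```text
rim [615.9, 114.5, 49.9, 118.0, 57.2]
lid handle [599.2, 377.6, 79.4, 17.8, 5.6] lid panel [598.0, 377.4, 141.6, 186.7, 7.2]
jar [438.6, 398.8, 44.7, 44.9, 88.3] 0.05628614552316047
tray [482.4, -377.7, 181.5, 119.1, 88.8]
scrR [450.2, -76.9, 25.6, 39.9, 6.4] z 0.109 69
scrL [677.9, 188.3, 38.7, 20.1, 4.8] z 0.109 67
across green [461.8, 63.5, 71.0, 16.2, 86.1] ends [0.029 0.099]
  -0.030 [222, 225, 226] 0.049  -0.026 [223, 225, 227] 0.047  -0.022 [223, 225, 226] 0.048  -0.018 [224, 227, 226] 0.045  -0.014 [223, 225, 226] 0.048  -0.006 [225, 226, 226] 0.049  -0.002 [225, 227, 227] 0.051  0.002 [219, 221, 220] 0.048  0.006 [169, 171, 171] 0.05  0.010 [103, 105, 109] 0.065  0.014 [96, 97, 102] 0.062  0.018 [155, 158, 160] 0.075  0.022 [156, 165, 149] 0.072  0.026 [110, 138, 74] 0.071  0.030 [108, 137, 70] 0.071  0.034 [136, 152, 117] 0.066  0.038 [164, 169, 153] 0.074  0.042 [169, 172, 159] 0.071  0.046 [160, 163, 149] 0.071  0.050 [132, 146, 113] 0.069  0.054 [104, 137, 58] 0.068  0.058 [102, 138, 49] 0.068  0.062 [103, 140, 51] 0.07  0.066 [102, 139, 51] 0.068  0.070 [100, 135, 49] 0
[... 1046 characters left out ...]
[150, 161, 132] 0.071  0.568 [115, 143, 79] 0.065  0.572 [101, 135, 50] 0.066  0.576 [101, 136, 48] 0.066  0.580 [94, 127, 50] 0.067  0.584 [87, 117, 46] 0.065  0.588 [82, 108, 45] 0.069  0.592 [99, 136, 47] 0.07  0.596 [97, 128, 56] 0.07  0.600 [104, 141, 50] 0.065  0.604 [102, 133, 60] 0.063  0.608 [130, 157, 100] 0.067  0.612 [170, 178, 169] 0.065  0.616 [160, 163, 166] 0.064  0.620 [105, 107, 112] 0.065  0.624 [115, 118, 122] 0.059  0.632 [216, 218, 221] 0.049  0.636 [220, 223, 225] 0.046  0.644 [221, 223, 226] 0.047  0.648 [219, 222, 225] 0.049  0.652 [216, 220, 223] 0.045  0.656 [211, 213, 215] 0.047  0.660 [143, 144, 147] 0.049  0.664 [151, 152, 155] 0.073  0.668 [110, 111, 114] 0.078
```

Run:
```python
from h import *
p=camera("top"); W=world(p); X,Y,Z=W[...,0],W[...,1],W[...,2]; C=p["color"].astype(int)
m=(X>.47)&(X<.69)&(Y>-.08)&(Y<.15)&(Z>.112)&(Z<.1215)
q=W[m]; print("rim pts",len(q))
for yaw in (-.055,-.065,-.075,-.085,-.095):
    e=np.array([np.cos(yaw),np.sin(yaw)]);n=np.array([-e[1],e[0]])
    a=q[:,:2]@e;b=q[:,:2]@n
    A=np.percentile(a,[1,99]);B=np.percentile(b,[1,99]); c=A.mean()*e+B.mean()*n
    print(yaw,np.round(np.diff(A),4),np.round(np.diff(B),4),"c",np.round(c,4), "sharp",round(np.sort(a)[:60].std()*1e3,2),round(np.sort(b)[-60:].std()*1e3,2))
for n,lo,hi,bx in(("bottle cap",.125,.145,(.55,.62,0,.07)),("kept",.09,.103,(.55,.62,-.05,.01)),("bottle body",.1185,.126,(.55,.62,0,.07))):
    s=(X>bx[0])&(X<bx[1])&(Y>bx[2])&(Y<bx[3])&(Z>lo)&(Z<hi); print(n,s.sum(),np.round(np.median(W[s],0),4),rect(W[s]))
for n,b in (("R",(.41,.49,-.12,-.04)),("L",(.64,.72,.14,.23))):
    s=(X>b[0])&(X<b[1])&(Y>b[2])&(Y<b[3])&(Z>.085)&(Z<.11)&(C.max(-1)<140); q=W[s][:,:2]
    v=np.linalg.svd(q-q.mean(0))[2] if len(q) else 0; t=(q-q.mean(0))@v.T
    print(n,len(q),np.round(q.mean(0),4),"axis",np.round(v[0],2),"ext",np.round(np.ptp(t,axis=0),3),"ang",round(float(np.arctan2(v[0,1],v[0,0])),2))
a=cv2.resize(p["color"][150:190,250:300,::-1],None,fx=8,fy=8,interpolation=2);b=cv2.resize(p["color"][225:265,335:385,::-1],None,fx=8,fy=8,interpolation=2)
cv2.imwrite("pics/scr.png",np.hstack([a,b]))
```

```text
rim pts 289
-0.055 [0.1392] [0.18] c [0.5838 0.0361] sharp 2.12 1.63
-0.065 [0.1383] [0.1796] c [0.5838 0.0359] sharp 1.89 1.49
-0.075 [0.1376] [0.1793] c [0.5837 0.0358] sharp 1.8 1.43
-0.085 [0.1379] [0.1797] c [0.5837 0.0358] sharp 1.86 1.48
-0.095 [0.1389] [0.1803] c [0.5836 0.0358] sharp 2.07 1.59
bottle cap 43 [0.586  0.0339 0.137 ] [584.7, 35.4, 20.6, 20.1, 24.8]
kept 137 [ 0.5883 -0.0173  0.0975] [583.1, -28.0, 63.8, 40.6, 64.8]
bottle body 10 [0.584  0.0336 0.1196] [585.0, 35.2, 28.6, 19.3, 9.5]
R 70 [ 0.4497 -0.0776] axis [-0.55  0.83] ext [0.044 0.016] ang 2.16
L 75 [0.6786 0.1858] axis [-0.99 -0.12] ext [0.043 0.019] ang -3.02
```

View pics/scr.png

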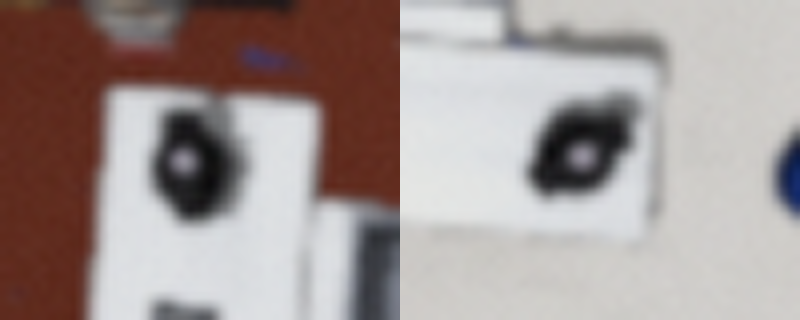

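```bash
cat >> h.py <<'E'
from scipy.spatial.transform import Rotation as R
def st():
    o=monitor.get_obs(); y=R.from_quat(o["ee_rot"]).apply([0,1,0]); x=R.from_quat(o["ee_rot"]).apply([1,0,0])
    print("t",round(o["clock"],2),"pos",np.round(o["position"],4).tolist(),"jaw ang",round(float(np.arctan2(y[1],y[0])),3),"x",np.round(x,2).tolist(),"j",np.round(o["joint_pos"],2).tolist(),"F",np.round(o["ft_force"],1).tolist(),"grip",round(float(o["grip_width"]),3))
E
python3 -c "
from h import *
st()"
```

```text
t 1.15 pos [0.2352, -0.579, 0.2313] jaw ang -1.185 x [0.0, -0.0, -1.0] j [1.16, 0.33, -0.06, 1.46, 0.02, 1.35, -0.09] F [0.1, 0.8, 0.1] grip 1.0
```

>>> step_arm(
  increments=[
    [0.07, 0.03, 0.02, 0.02, 0.12],
    [0.07, 0.03, 0.02, 0.02, 0.12],
    [0.07, 0.03, 0.02, 0.0, 0.12],
    [0.07, 0.03, 0.02, 0.0, 0.12],
  ],
  force=30,
)

```text
clock: 1.48
position: [0.3568, -0.4985, 0.2731]
ee_rot: [0.641, 0.297, -0.641, 0.299]
ft_force: [0.2, -0.5, -0.6]
grip_width: 0.82
```

```bash
python3 -c "
from h import *
st()"
```

```text
t 1.48 pos [0.3568, -0.4985, 0.2731] jaw ang -0.7 x [0.0, -0.0, -1.0] j [1.03, 0.29, -0.2, 1.43, 0.06, 1.42, 0.13] F [0.2, -0.5, -0.6] grip 0.82
```

>>> step_arm(
  increments=[
    [0.062, 0.015, 0.035, 0, 0.105],
    [0.062, 0.015, 0.035, 0, 0.105],
    [0.062, 0.015, 0.035, 0, 0.105],
    [0.062, 0.015, 0.035, 0, 0.105],
    [0.062, 0.015, 0.035, 0, 0.105],
    [0.062, 0.015, 0.035, 0, 0.1],
    [0.062, 0.015, 0.035, 0, 0],
    [0.062, 0.015, 0.035, 0, 0],
    [0.062, 0.015, 0.035, 0, 0],
    [0.062, 0.015, 0.035, 0, 0],
    [0.062, 0.015, 0.035, 0, 0],
    [0.062, 0.015, 0.035, 0, 0],
  ],
)

```text
clock: 2.48
position: [0.5356, -0.0774, 0.2717]
ee_rot: [0.52, 0.479, -0.52, 0.48]
ft_force: [1.5, -0.2, -0.1]
grip_width: 0.725
```

>>> step_arm(
  increments=[
    [0.062, 0.017, 0.035, -0.01, 0],
    [0.062, 0.016, 0.035, -0.02, 0],
    [0.062, 0.016, 0.035, -0.02, 0],
    [0.062, 0, 0, 0, 0],
    [0.062, 0, 0, 0, 0],
  ],
)

```text
clock: 2.9
position: [0.5825, 0.0259, 0.2215]
ee_rot: [-0.518, -0.482, 0.519, -0.48]
ft_force: [-0.4, -1.5, 0.5]
grip_width: 0.728
```

```bash
python3 -c "
from h import *
st()"
```

```text
t 2.9 pos [0.5825, 0.0259, 0.2215] jaw ang -0.075 x [-0.0, 0.0, -1.0] j [0.41, 0.31, -0.65, 1.56, 0.19, 1.33, -0.34] F [-0.4, -1.5, 0.5] grip 0.728
```

>>> step_arm(
  increments=[
    [0.062, 0.003, 0.0085, -0.02, 0],
    [0.062, 0, 0, -0.03, 0],
    [0.062, 0, 0, -0.03, 0],
    [0.062, 0, 0, -0.03, 0],
    [0.062, 0, 0, -0.0255, 0],
    [0.062, 0, 0, 0, 0],
    [0.03, 0, 0, 0, 0],
    [0.03, 0, 0, 0, 0],
    [0.03, 0, 0, 0, 0],
    [0.03, 0, 0, 0, 0],
    [0.03, 0, 0, 0, 0],
  ],
  force=30,
)

```text
clock: 3.82
position: [0.5871, 0.0316, 0.0892]
ee_rot: [0.52, 0.479, -0.519, 0.48]
ft_force: [-1.2, -0.1, 6.1]
grip_width: 0.464
```

```bash
python3 -c "
from h import *
st()"
```

```text
t 3.82 pos [0.5871, 0.0316, 0.0892] jaw ang -0.08 x [0.0, -0.0, -1.0] j [0.37, 0.44, -0.62, 1.7, 0.28, 1.09, -0.42] F [-1.2, -0.1, 6.1] grip 0.464
```

>>> step_arm(
  increments=[
    [0.03, 0, 0, 0.02, 0],
    [0.03, 0, 0, 0.03, 0],
    [0.03, 0, 0, 0.03, 0],
    [0.03, 0, 0, 0.03, 0],
    [0.03, 0, 0, 0.03, 0],
    [0.03, 0, 0, 0.03, 0],
    [0.03, 0, 0, 0, 0],
  ],
  force=40,
)

```text
clock: 4.4
position: [0.5881, 0.0324, 0.2643]
ee_rot: [0.522, 0.477, -0.517, 0.482]
ft_force: [0.3, 1.0, -0.3]
grip_width: 0.461
```

>>> step_arm(
  increments=[
    [0.03, -0.008, -0.03, 0, 0],
    [0.03, -0.008, -0.03, 0, 0],
    [0.03, -0.008, -0.03, 0, 0],
    [0.03, -0.008, -0.03, 0, 0],
    [0.03, -0.008, -0.03, 0, 0],
    [0.03, -0.008, -0.03, 0, 0],
    [0.03, -0.008, -0.03, 0, 0],
    [0.03, -0.008, -0.03, 0, 0],
    [0.03, -0.008, -0.03, 0, 0],
    [0.03, -0.008, -0.03, 0, 0],
    [0.03, -0.008, -0.03, 0, 0],
    [0.03, -0.008, -0.03, 0, 0],
  ],
)

```text
clock: 5.4
position: [0.4894, -0.3297, 0.2578]
ee_rot: [0.52, 0.479, -0.52, 0.48]
ft_force: [1.3, -0.1, -0.3]
grip_width: 0.464
```

```bash
python3 -c "
from h import *
st(); save(camera('scene'),'s1.png',(130,380,200,520),1.8)"
```

```text
t 5.4 pos [0.4894, -0.3297, 0.2578] jaw ang -0.08 x [0.0, -0.0, -1.0] j [0.87, 0.27, -0.44, 1.5, 0.12, 1.39, 0.35] F [1.3, -0.1, -0.3] grip 0.464
```

View pics/s1.png

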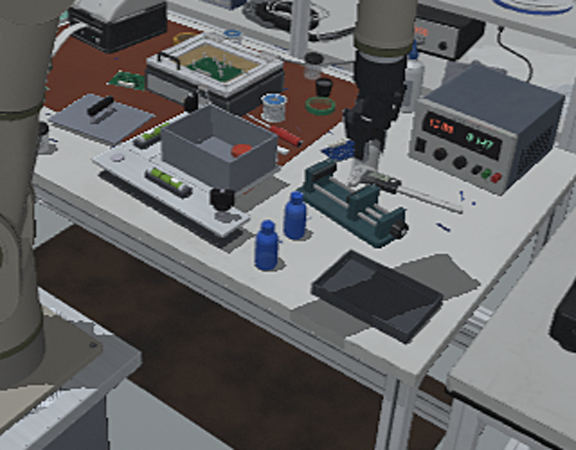

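The tub is now empty of the bottle, which hangs in the gripper at about (367,165) in the crop. Next I lower it into the tray.

>>> step_arm(
  increments=[
    [0.03, -0.007, -0.025, 0, 0],
    [0.03, 0, -0.023, -0.03, 0],
    [0.03, 0, 0, -0.035, 0],
    [0.03, 0, 0, -0.035, 0],
    [0.03, 0, 0, -0.035, 0],
    [0.03, 0, 0, -0.03, 0],
    [0.03, 0, 0, -0.02, 0],
    [0.03, 0, 0, -0.015, 0],
    [0.03, 0, 0, 0, 0],
    [0.03, 0, 0, 0, 0],
  ],
)

```text
clock: 6.28
position: [0.4829, -0.376, 0.0574]
ee_rot: [0.52, 0.48, -0.519, 0.479]
ft_force: [0.3, 0.3, -0.4]
grip_width: 0.467
```

```bash
python3 -c "
from h import *
st()"
```

```text
t 6.28 pos [0.4829, -0.376, 0.0574] jaw ang -0.08 x [-0.0, 0.0, -1.0] j [0.89, 0.49, -0.39, 1.66, 0.21, 1.04, 0.36] F [0.3, 0.3, -0.4] grip 0.467
```

>>> step_arm(
  increments=[
    [0.03, 0, 0, -0.006, 0],
    [0.03, 0, 0, -0.005, 0],
    [0.03, 0, 0, -0.002, 0],
    [0.03, 0, 0, 0, 0],
  ],
)

```text
clock: 6.62
position: [0.4832, -0.3769, 0.0453]
ee_rot: [-0.52, -0.479, 0.52, -0.48]
ft_force: [-1.5, -0.1, 1.9]
grip_width: 0.461
```

>>> step_arm(
  increments=[
    [0.046, 0, 0, 0, 0],
    [0.054, 0, 0, 0, 0],
    [0.064, 0, 0, 0, 0],
    [0.064, 0, 0, 0, 0],
    [0.064, 0, 0, 0, 0],
    [0.064, 0, 0, 0.02, 0],
    [0.064, 0, 0, 0.035, 0],
    [0.064, 0, 0, 0.035, 0],
    [0.064, 0, 0, 0.035, 0],
    [0.064, 0, 0, 0.035, 0],
    [0.064, 0, 0, 0.035, 0],
    [0.064, 0, 0, 0, 0],
  ],
)

```text
clock: 7.62
position: [0.4854, -0.3776, 0.2474]
ee_rot: [0.52, 0.476, -0.519, 0.483]
ft_force: [1.2, -0.7, 0.5]
grip_width: 0.751
```

Run:
```python
from h import *
st(); p=camera("scene"); find(p,["bottle_1_mid"]); save(p,"s2.png",(150,330,350,560),3)
```

```text
t 7.62 pos [0.4854, -0.3776, 0.2474] jaw ang -0.08 x [0.01, -0.01, -1.0] j [0.91, 0.32, -0.41, 1.46, 0.13, 1.38, 0.41] F [1.2, -0.7, 0.5] grip 0.751
8 bottle_1_mid 0.78 px [266, 347] n 282 med [0.423, -0.195, 0.051] topmid [0.433, -0.19, 0.088] col [37, 60, 116]
8 bottle_1_mid 0.58 px [284, 410] n 316 med [0.467, -0.38, 0.055] topmid [0.477, -0.375, 0.09] col [81, 83, 86]
```

View pics/s2.png

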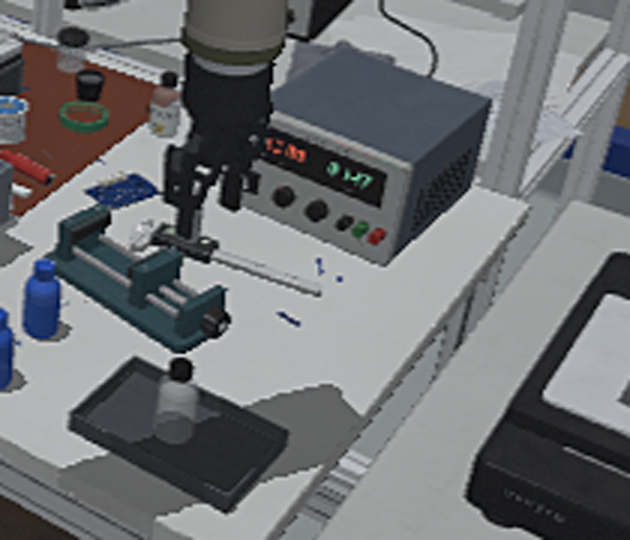

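The bottle stands upright in the tray at (178,400) in the crop. Now the jar.

>>> step_arm(
  increments=[
    [0.07, -0.002, 0.035, 0, 0],
    [0.07, -0.002, 0.035, 0, 0],
    [0.07, -0.002, 0.035, 0, 0],
    [0.07, -0.002, 0.035, 0, 0],
    [0.07, -0.002, 0.035, 0, 0],
    [0.07, -0.002, 0.035, 0, 0],
    [0.07, -0.002, 0.035, 0, 0],
    [0.07, -0.002, 0.035, 0, 0],
    [0.07, -0.002, 0.035, 0, 0],
    [0.07, -0.002, 0.035, 0, 0],
    [0.07, -0.002, 0.035, 0, 0],
    [0.07, -0.002, 0.035, 0, 0],
  ],
)

```text
clock: 8.72
position: [0.4578, 0.0451, 0.2381]
ee_rot: [-0.519, -0.48, 0.52, -0.479]
ft_force: [0.5, -0.3, 0.4]
grip_width: 0.821
```

>>> step_arm(
  increments=[
    [0.07, -0.002, 0.035, 0, 0],
    [0.07, -0.002, 0.035, 0, 0],
    [0.07, -0.002, 0.035, 0, 0],
    [0.07, -0.002, 0.035, 0, 0],
    [0.07, -0.002, 0.035, 0, 0],
    [0.07, -0.002, 0.035, 0, 0],
    [0.07, -0.002, 0.035, -0.02, 0],
    [0.07, -0.002, 0.035, -0.02, 0],
    [0.07, -0.002, 0.035, -0.02, 0],
    [0.07, 0, 0, 0, 0],
    [0.07, 0, 0, 0, 0],
  ],
)

```text
clock: 9.63
position: [0.4383, 0.3602, 0.1765]
ee_rot: [-0.517, -0.482, 0.52, -0.48]
ft_force: [0.5, -0.4, 0.0]
grip_width: 0.818
```

Run:
```python
from h import *
st(); p=camera("top"); W=world(p); X,Y,Z=W[...,0],W[...,1],W[...,2]
for n,b in(("jar",(.38,.5,.34,.46,.05,.064)),("kept",(.53,.64,-.04,.13,.09,.105)),("lidhandle",(.5,.7,.25,.5,.035,.065))):
    m=(X>b[0])&(X<b[1])&(Y>b[2])&(Y<b[3])&(Z>b[4])&(Z<b[5]); print(n,m.sum(),np.round(np.median(W[m],0),4) if m.any() else '')
find(p,["jar_kept_mid","tweezers"]); save(p,"t3.png",(140,275,150,350),3)
```

```text
t 9.63 pos [0.4383, 0.3602, 0.1765] jaw ang -0.075 x [-0.01, -0.0, -1.0] j [0.0, 0.4, -0.95, 1.65, 0.33, 1.27, -1.08] F [0.5, -0.4, 0.0] grip 0.818
jar 2 [0.4515 0.3811 0.0546]
kept 152 [ 0.5884 -0.0171  0.097 ]
lidhandle 134 [0.5987 0.376  0.0512]
9 jar_kept_mid 0.42 px [198, 339] n 136 med [0.586, -0.017, 0.097] topmid [0.589, -0.017, 0.1] col [180, 62, 51]
```

View pics/t3.png

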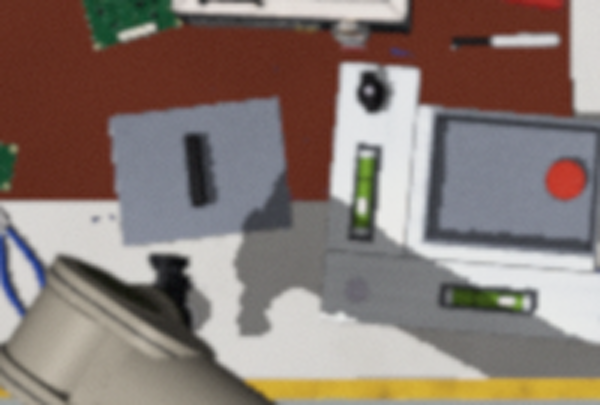

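The lid, kept jar and tub are unmoved. The jar is hidden under the arm, so I go by its earlier fix.

>>> step_arm(
  increments=[
    [0.07, 0.0, 0.02, 0, 0],
    [0.07, 0, 0.0185, 0, 0],
    [0.07, 0, 0, -0.03, 0],
    [0.07, 0, 0, -0.03, 0],
    [0.07, 0, 0, -0.03, 0],
    [0.07, 0, 0, -0.03, 0],
    [0.07, 0, 0, -0.02, 0],
    [0.07, 0, 0, 0, 0],
    [0.07, 0, 0, 0, 0],
  ],
)

```text
clock: 10.53
position: [0.4417, 0.3958, 0.0398]
ee_rot: [-0.52, -0.479, 0.52, -0.479]
ft_force: [-0.4, 0.4, 0.7]
grip_width: 0.814
```

```bash
python3 -c "
from h import *
st(); save(camera('scene'),'s4.png',(150,260,210,330),4)"
```

```text
t 10.53 pos [0.4417, 0.3958, 0.0398] jaw ang -0.082 x [-0.0, -0.0, -1.0] j [-0.15, 0.6, -0.85, 1.71, 0.5, 1.07, -1.24] F [-0.4, 0.4, 0.7] grip 0.814
```

>>> step_arm(
  increments=[
    [0.07, -0.002, 0.003, -0.007, 0],
    [0.07, 0, 0, 0, 0],
    [0.03, 0, 0, 0, 0],
    [0.03, 0, 0, 0, 0],
    [0.03, 0, 0, 0, 0],
    [0.03, 0, 0, 0, 0],
    [0.03, 0, 0, 0, 0],
  ],
  force=40,
)

```text
clock: 11.17
position: [0.4392, 0.4008, 0.0333]
ee_rot: [0.52, 0.48, -0.519, 0.48]
ft_force: [-1.8, -0.3, 6.4]
grip_width: 0.545
```

>>> step_arm(
  increments=[
    [0.03, 0, 0, 0.02, 0],
    [0.03, 0, 0, 0.035, 0],
    [0.03, 0, 0, 0.035, 0],
    [0.03, 0, 0, 0.035, 0],
    [0.03, 0, 0, 0.035, 0],
    [0.03, 0, 0, 0.035, 0],
    [0.03, 0, 0, 0, 0],
  ],
)

```text
clock: 11.75
position: [0.4403, 0.4025, 0.2346]
ee_rot: [0.523, 0.479, -0.516, 0.48]
ft_force: [-0.1, 1.1, -0.6]
grip_width: 0.546
```

```bash
python3 -c "
from h import *
st(); save(camera('scene'),'s5.png',(90,270,180,420),3)"
```

```text
t 11.75 pos [0.4403, 0.4025, 0.2346] jaw ang -0.08 x [0.01, 0.01, -1.0] j [-0.08, 0.41, -0.95, 1.51, 0.34, 1.39, -1.14] F [-0.1, 1.1, -0.6] grip 0.546
```

View pics/s5.png

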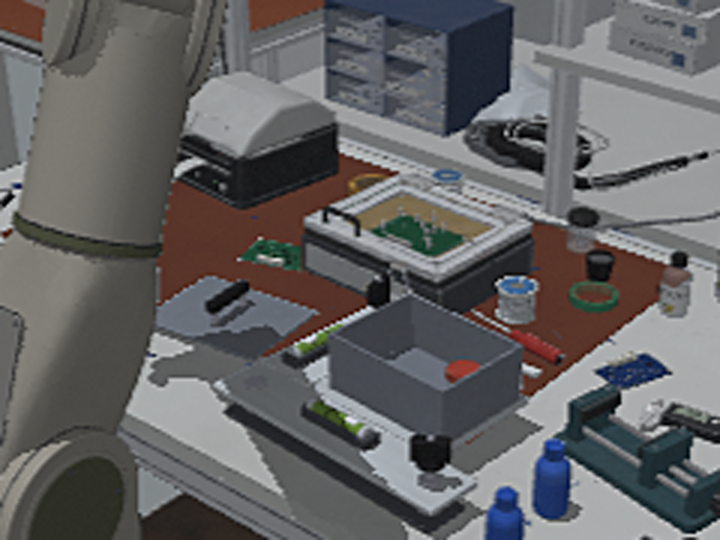

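The arm hides the jar, but the opening of 46.6 mm after the lift says the cap is held. Next I carry it to the tub.

>>> step_arm(
  increments=[
    [0.03, 0.012, -0.028, 0, 0],
    [0.03, 0.012, -0.028, 0, 0],
    [0.03, 0.012, -0.028, 0, 0],
    [0.03, 0.012, -0.028, 0, 0],
    [0.03, 0.012, -0.028, 0, 0],
    [0.03, 0.012, -0.028, 0, 0],
    [0.03, 0.012, -0.028, 0, 0],
    [0.03, 0.012, -0.028, 0, 0],
    [0.03, 0.012, -0.028, 0, 0],
    [0.03, 0.012, -0.028, 0, 0],
    [0.03, 0.014, -0.028, 0, 0],
    [0.03, 0.012, -0.028, 0, 0],
  ],
)

```text
clock: 12.8
position: [0.585, 0.0622, 0.2261]
ee_rot: [-0.519, -0.48, 0.52, -0.479]
ft_force: [-0.3, 0.4, -1.3]
grip_width: 0.542
```

>>> step_arm(
  increments=[
    [0.03, 0, 0, 0, 0],
    [0.03, 0, 0, 0, 0],
    [0.03, 0, 0, -0.02, 0],
  ],
)

```text
clock: 13.05
position: [0.586, 0.0652, 0.2095]
ee_rot: [0.521, 0.479, -0.518, 0.48]
ft_force: [0.8, 1.2, -0.7]
grip_width: 0.542
```

```bash
python3 -c "
from h import *
st(); p=camera('scene'); find(p,['jar_1_mid','jar_kept_mid','bottle_1_mid'])"
```

```text
t 13.05 pos [0.586, 0.0652, 0.2095] jaw ang -0.08 x [0.0, 0.0, -1.0] j [0.48, 0.38, -0.83, 1.56, 0.29, 1.33, -0.47] F [0.8, 1.2, -0.7] grip 0.542
12 jar_kept_mid 0.41 px [214, 335] n 61 med [0.579, -0.016, 0.096] topmid [0.568, -0.025, 0.105] col [83, 40, 36]
12 bottle_1_mid 0.57 px [265, 347] n 299 med [0.424, -0.195, 0.049] topmid [0.433, -0.19, 0.088] col [33, 54, 107]
12 bottle_1_mid 0.53 px [282, 412] n 348 med [0.468, -0.379, 0.052] topmid [0.477, -0.375, 0.089] col [79, 81, 84]
```

Target TCP z is 0.081, a 0.128 descent with some lag.

>>> step_arm(
  increments=[
    [0.03, 0, 0, -0.03, 0],
    [0.03, 0, 0, -0.03, 0],
    [0.03, 0, 0, -0.03, 0],
    [0.03, 0, 0, -0.02, 0],
    [0.03, 0, 0, -0.01, 0],
    [0.03, 0, 0, 0, 0],
    [0.03, 0, 0, 0, 0],
  ],
)

```text
clock: 13.83
position: [0.5854, 0.0647, 0.0885]
ee_rot: [0.52, 0.48, -0.519, 0.48]
ft_force: [0.3, 0.6, 0.0]
grip_width: 0.542
```

```bash
python3 -c "
from h import *
st()"
```

```text
t 13.83 pos [0.5854, 0.0647, 0.0885] jaw ang -0.08 x [0.0, 0.0, -1.0] j [0.44, 0.49, -0.79, 1.69, 0.38, 1.12, -0.54] F [0.3, 0.6, 0.0] grip 0.542
```

>>> step_arm(
  increments=[
    [0.03, 0, 0, -0.005, 0],
    [0.03, 0, 0, -0.003, 0],
    [0.03, 0, 0, 0, 0],
  ],
)

```text
clock: 14.08
position: [0.5855, 0.0642, 0.08]
ee_rot: [0.52, 0.479, -0.519, 0.48]
ft_force: [-0.2, 0.4, -1.2]
grip_width: 0.542
```

>>> step_arm(
  increments=[
    [0.05, 0, 0, 0, 0],
    [0.058, 0, 0, 0, 0],
    [0.066, 0, 0, 0, 0],
    [0.066, 0, 0, 0, 0],
    [0.066, 0, 0, 0, 0],
    [0.066, 0, 0, 0.02, 0],
    [0.066, 0, 0, 0.035, 0],
    [0.066, 0, 0, 0.035, 0],
    [0.066, 0, 0, 0.035, 0],
    [0.066, 0, 0, 0.035, 0],
    [0.066, 0, 0, 0, 0],
  ],
)

```text
clock: 15.0
position: [0.5874, 0.0653, 0.2467]
ee_rot: [0.522, 0.478, -0.517, 0.482]
ft_force: [1.3, 0.2, -0.3]
grip_width: 0.771
```

>>> step_arm(
  increments=[
    [0.05, 0.001, 0.02, 0, 0.117],
    [0.05, 0.001, 0.02, 0, 0.117],
    [0.05, 0.001, 0.02, 0, 0.117],
    [0.05, 0.001, 0.02, 0, 0.117],
    [0.05, 0.001, 0.02, 0, 0.117],
    [0.05, 0.001, 0.02, 0, 0.117],
    [0.05, 0.001, 0.02, 0, 0.117],
    [0.05, 0.001, 0.02, 0, 0.117],
    [0.05, 0.001, 0.02, 0, 0.117],
    [0.05, 0.001, 0.02, 0, 0.117],
    [0.05, 0.001, 0.02, 0, 0.117],
    [0.05, 0.001, 0.02, 0, 0.117],
  ],
)

```text
clock: 16.0
position: [0.597, 0.305, 0.2391]
ee_rot: [0.085, 0.702, -0.085, 0.702]
ft_force: [0.4, 0.6, -0.4]
grip_width: 0.586
```

Run:
```python
from h import *
st(); p=camera("top"); W=world(p); X,Y,Z=W[...,0],W[...,1],W[...,2]
for n,b in(("jar",(.53,.64,.03,.13,.097,.111)),("kept",(.53,.64,-.04,.1,.09,.1)),("lidhandle",(.5,.7,.3,.5,.035,.065))):
    m=(X>b[0])&(X<b[1])&(Y>b[2])&(Y<b[3])&(Z>b[4])&(Z<b[5]); print(n,m.sum(),np.round(np.median(W[m],0),4) if m.any() else '',rect(W[m]) if m.any() else '')
save(p,"t6.png",(140,275,170,370),3)
```

```text
t 16.0 pos [0.597, 0.305, 0.2391] jaw ang 1.329 x [-0.0, 0.0, -1.0] j [0.12, 0.65, -1.07, 1.27, 0.56, 1.53, 0.46] F [0.4, 0.6, -0.4] grip 0.586
jar 177 [0.5847 0.0643 0.103 ] [581.1, 82.6, 81.0, 106.8, 84.5]
kept 128 [ 0.5886 -0.0141  0.0969] [585.5, 23.7, 40.8, 125.4, 2.4]
lidhandle 0
```

View pics/t6.png

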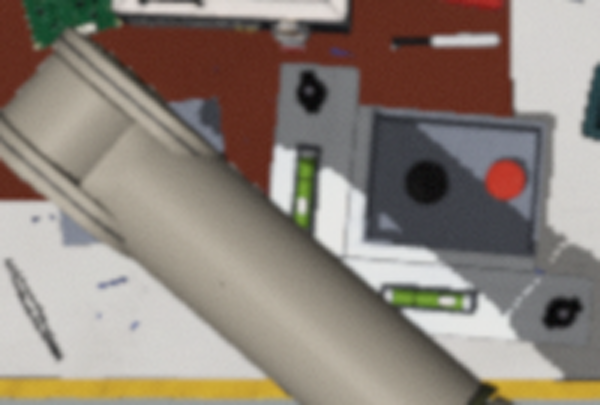

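The black jar at (427,182) and the kept red one at (506,180) both stand in the tub, well apart. Now the lid.

>>> step_arm(
  increments=[
    [0.05, 0.001, 0.02, 0, 0.118],
    [0.05, 0.001, 0.02, 0, 0.118],
    [0.05, 0, 0.02, 0, 0.118],
    [0.05, 0, 0.011, 0, 0],
    [0.05, 0, 0, -0.03, 0],
    [0.05, 0, 0, -0.03, 0],
    [0.05, 0, 0, -0.03, 0],
    [0.05, 0, 0, -0.03, 0],
    [0.05, 0, 0, 0, 0],
    [0.05, 0, 0, 0, 0],
  ],
)

```text
clock: 16.88
position: [0.5985, 0.3745, 0.1185]
ee_rot: [-0.038, 0.707, 0.037, 0.705]
ft_force: [0.4, -0.3, 0.1]
grip_width: 0.584
```

```bash
python3 -c "
from h import *
st(); p=camera('scene'); W=world(p); X,Y,Z=W[...,0],W[...,1],W[...,2]; C=p['color'].max(-1)
m=(X>.5)&(X<.7)&(Y>.28)&(Y<.48)&(Z>.008)&(Z<.03)&(C<150); print(m.sum(),rect(W[m]) if m.any() else '')
save(p,'s7.png',(140,260,200,330),5)"
```

```text
t 16.88 pos [0.5985, 0.3745, 0.1185] jaw ang 1.678 x [-0.0, -0.0, -1.0] j [0.0, 0.82, -1.05, 1.3, 0.7, 1.4, 0.67] F [0.4, -0.3, 0.1] grip 0.584
476 [599.6, 337.4, 147.8, 117.5, 6.7]
```

View pics/s7.png

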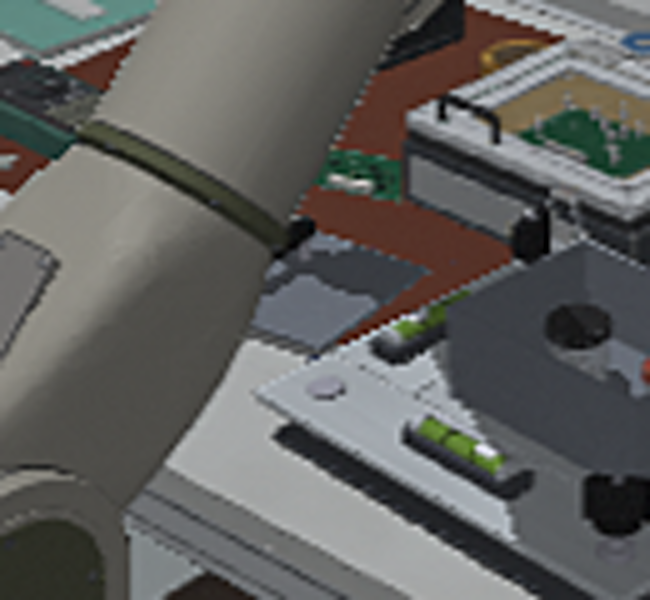

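The right part of the lid is visible at (330,290) in the crop, unmoved (x 0.600, yaw 6.7°).

>>> step_arm(
  increments=[
    [0.05, 0, 0.002, -0.03, 0],
    [0.05, 0, 0, -0.03, 0],
    [0.05, 0, 0, -0.02, 0],
    [0.05, 0, 0, -0.008, 0],
    [0.05, 0, 0, 0, 0],
    [0.05, 0, 0, 0, 0],
    [0.0, 0, 0, 0, 0],
    [0.0, 0, 0, 0, 0],
    [0.0, 0, 0, 0, 0],
    [0.0, 0, 0, 0, 0],
    [0.0, 0, 0, 0, 0],
    [0.0, 0, 0, 0, 0],
  ],
  force=80,
)

```text
clock: 17.93
position: [0.5996, 0.3779, 0.0334]
ee_rot: [-0.037, 0.705, 0.038, 0.707]
ft_force: [-1.2, -1.3, 6.2]
grip_width: 0.165
```

```bash
python3 -c "
from h import *
st()"
```

```text
t 17.93 pos [0.5996, 0.3779, 0.0334] jaw ang 1.678 x [0.0, 0.0, -1.0] j [-0.02, 0.91, -1.0, 1.37, 0.76, 1.27, 0.63] F [-1.2, -1.3, 6.2] grip 0.165
```

The grip is too high on the bar, with the grasp point at 0.052. I open, lower and regrip.

>>> step_arm(
  increments=[
    [0.04, 0, 0, 0, 0],
    [0.04, 0, 0, 0, 0],
    [0.04, 0, 0, -0.005, 0],
    [0.04, 0, 0, -0.004, 0],
    [0.04, 0, 0, 0, 0],
    [0.04, 0, 0, 0, 0],
    [0.0, 0, 0, 0, 0],
    [0.0, 0, 0, 0, 0],
    [0.0, 0, 0, 0, 0],
    [0.0, 0, 0, 0, 0],
    [0.0, 0, 0, 0, 0],
  ],
  force=80,
)

```text
clock: 18.85
position: [0.5991, 0.3773, 0.0227]
ee_rot: [-0.038, 0.706, 0.038, 0.706]
ft_force: [0.5, -0.0, 1.2]
grip_width: 0.173
```

```bash
python3 -c "
from h import *
st()"
```

```text
t 18.85 pos [0.5991, 0.3773, 0.0227] jaw ang 1.678 x [0.0, 0.0, -1.0] j [-0.02, 0.92, -0.99, 1.37, 0.77, 1.26, 0.62] F [0.5, -0.0, 1.2] grip 0.173
```

>>> step_arm(
  increments=[
    [0.0, 0, 0, 0.01, 0],
    [0.0, 0, 0, 0.02, 0],
    [0.0, 0, 0, 0.03, 0],
    [0.0, 0, 0, 0.03, 0],
    [0.0, 0, 0, 0.03, 0],
    [0.0, 0, 0, 0.03, 0],
    [0.0, 0, 0, 0.03, 0],
    [0.0, 0, 0, 0.02, 0],
    [0.0, 0, 0, 0, 0],
  ],
)

```text
clock: 19.6
position: [0.5995, 0.3786, 0.2281]
ee_rot: [-0.036, 0.704, 0.039, 0.708]
ft_force: [0.2, -0.2, -1.9]
grip_width: 0.172
```

>>> step_arm(
  increments=[
    [0.0, 0, -0.02, 0, -0.02],
    [0.0, -0.001, -0.03, 0, -0.02],
    [0.0, -0.002, -0.03, 0, -0.02],
    [0.0, -0.002, -0.03, 0, -0.02],
    [0.0, -0.002, -0.03, 0, -0.02],
    [0.0, -0.002, -0.03, 0, -0.02],
    [0.0, -0.002, -0.03, 0, -0.02],
    [0.0, -0.002, -0.03, 0, -0.02],
    [0.0, -0.001, -0.02, 0, -0.02],
    [0.0, -0.001, -0.02, 0, -0.005],
    [0, 0, 0, 0, 0],
  ],
)

```text
clock: 20.52
position: [0.5842, 0.1015, 0.2211]
ee_rot: [0.029, 0.707, -0.031, 0.706]
ft_force: [0.5, -0.3, -2.3]
grip_width: 0.172
```

```bash
cat >> h.py <<'E'
def rim(p):
    W=world(p); X,Y,Z=W[...,0],W[...,1],W[...,2]
    m=(X>.47)&(X<.69)&(Y>-.08)&(Y<.15)&(Z>.112)&(Z<.1215); q=W[m]; e=np.array([np.cos(.075),-np.sin(.075)]);n=np.array([-e[1],e[0]])
    A=np.percentile(q[:,:2]@e,[1,99]);B=np.percentile(q[:,:2]@n,[1,99]); print("rim",len(q),np.round(np.diff(A),4),np.round(np.diff(B),4),np.round(A.mean()*e+B.mean()*n,4))
def lidpose(p,z,bx):
    W=world(p); X,Y,Z=W[...,0],W[...,1],W[...,2]; C=p["color"].astype(int)
    m=(X>bx[0])&(X<bx[1])&(Y>bx[2])&(Y<bx[3])&(abs(Z-z)<.02)&(C[...,2]>=C[...,0])&(C.max(-1)>70)
    q=W[m]; 
    A=np.c_[q[:,:2],np.ones(len(q))]; k=np.ones(len(q),bool)
    for _ in range(5):
        c=np.linalg.lstsq(A[k],q[k,2],rcond=None)[0]; k=abs(q[:,2]-A@c)<.004
    print("lid n",k.sum(),"rect",rect(q[k]),"tilt",np.round(c[:2],3),"z",round(float(q[k,2].mean()),4),"x",np.round(np.percentile(q[k,0],[1,99]),3),"y",np.round(np.percentile(q[k,1],[1,99]),3))
E
python3 -c "
from h import *
st(); p=camera('top'); lidpose(p,.22,(.45,.75,-.02,.3)); save(p,'t8.png',(120,275,170,400),3)
p=camera('scene'); save(p,'s8.png',(80,280,200,420),3)"
```

```text
t 20.52 pos [0.5842, 0.1015, 0.2211] jaw ang 1.486 x [-0.0, -0.0, -1.0] j [0.61, 0.52, -1.18, 1.52, 0.49, 1.43, 0.9] F [0.5, -0.3, -2.3] grip 0.172
lid n 379 rect [583.4, 102.3, 185.3, 143.1, 84.6] tilt [-0.002  0.002] z 0.2156 x [0.518 0.66 ] y [0.007 0.196]
```

View pics/s8.png

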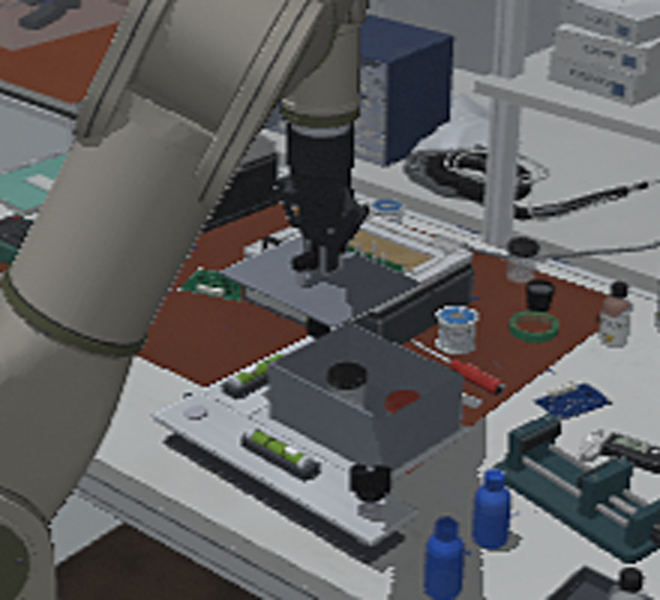

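The lid hangs level in the gripper (tilt 0.002), and its centre agrees with the TCP to 1 mm. Now I move it over the tub.

>>> step_arm(
  increments=[
    [0.0, 0, -0.02, 0, 0.01],
    [0.0, 0, -0.025, 0, 0],
    [0.0, 0, -0.0215, 0, 0],
    [0, 0, 0, -0.02, 0],
    [0, 0, 0, -0.02, 0],
    [0, 0, 0, -0.015, 0],
    [0, 0, 0, 0, 0],
    [0, 0, 0, 0, 0],
    [0, 0, 0, 0, 0],
  ],
)

```text
clock: 21.37
position: [0.5843, 0.0418, 0.1683]
ee_rot: [0.024, 0.706, -0.023, 0.707]
ft_force: [0.0, 0.6, -1.6]
grip_width: 0.173
```

```bash
python3 -c "
from h import *
st(); p=camera('top'); lidpose(p,.15,(.45,.75,-.1,.2))"
```

```text
t 21.37 pos [0.5843, 0.0418, 0.1683] jaw ang 1.504 x [0.0, 0.0, -1.0] j [0.72, 0.55, -1.16, 1.61, 0.52, 1.33, 0.99] F [0.0, 0.6, -1.6] grip 0.173
lid n 566 rect [583.4, 42.2, 187.4, 142.0, 87.6] tilt [-0.005 -0.002] z 0.1627 x [0.516 0.656] y [-0.052  0.136]
```

>>> step_arm(
  increments=[
    [0.0, 0, -0.006, -0.008, -0.006],
    [0.0, 0, 0, -0.005, 0],
    [0, 0, 0, 0, 0],
    [0, 0, 0, 0, 0],
  ],
)

```text
clock: 21.75
position: [0.5838, 0.0344, 0.154]
ee_rot: [0.026, 0.707, -0.026, 0.706]
ft_force: [0.7, 1.2, -3.0]
grip_width: 0.172
```

```bash
python3 -c "
from h import *
st(); p=camera('top'); lidpose(p,.14,(.45,.75,-.1,.2))"
```

```text
t 21.75 pos [0.5838, 0.0344, 0.154] jaw ang 1.497 x [-0.0, 0.0, -1.0] j [0.73, 0.56, -1.15, 1.63, 0.53, 1.3, 0.99] F [0.7, 1.2, -3.0] grip 0.172
lid n 586 rect [582.7, 34.2, 187.4, 141.7, 86.9] tilt [-0.006 -0.006] z 0.1487 x [0.516 0.655] y [-0.059  0.13 ]
```

>>> step_arm(
  increments=[
    [0.0, 0.001, 0.001, -0.006, 0],
    [0.0, 0, 0, -0.006, 0],
    [0, 0, 0, -0.005, 0],
    [0, 0, 0, -0.003, 0],
    [0, 0, 0, 0, 0],
    [0, 0, 0, 0, 0],
  ],
)

```text
clock: 22.3
position: [0.5848, 0.0357, 0.1342]
ee_rot: [0.026, 0.707, -0.026, 0.706]
ft_force: [0.4, -0.4, -3.3]
grip_width: 0.173
```

```bash
python3 -c "
from h import *
st(); p=camera('top'); lidpose(p,.123,(.45,.75,-.1,.2))"
```

```text
t 22.3 pos [0.5848, 0.0357, 0.1342] jaw ang 1.497 x [-0.0, 0.0, -1.0] j [0.72, 0.58, -1.13, 1.64, 0.55, 1.27, 0.98] F [0.4, -0.4, -3.3] grip 0.173
lid n 548 rect [583.4, 35.7, 186.9, 141.3, 86.8] tilt [-0.003 -0.001] z 0.1285 x [0.516 0.657] y [-0.058  0.131]
```

Skirt is inside with no contact. Down the last 4–5 mm, then release.

>>> step_arm(
  increments=[
    [0, 0, 0, -0.003, 0],
    [0, 0, 0, -0.002, 0],
    [0, 0, 0, 0, 0],
    [0, 0, 0, 0, 0],
  ],
)

```text
clock: 22.68
position: [0.5849, 0.0356, 0.1294]
ee_rot: [0.026, 0.707, -0.026, 0.707]
ft_force: [-0.6, -0.8, -1.9]
grip_width: 0.177
```

```bash
python3 -c "
from h import *
st()"
```

```text
t 22.68 pos [0.5849, 0.0356, 0.1294] jaw ang 1.497 x [-0.0, -0.0, -1.0] j [0.71, 0.59, -1.13, 1.65, 0.55, 1.26, 0.97] F [-0.6, -0.8, -1.9] grip 0.177
```

>>> step_arm(
  increments=[
    [0.03, 0, 0, 0, 0],
    [0.045, 0, 0, 0, 0],
    [0.045, 0, 0, 0, 0],
    [0.045, 0, 0, 0, 0],
    [0.045, 0, 0, 0.015, 0],
    [0.045, 0, 0, 0.03, 0],
    [0.045, 0, 0, 0.03, 0],
    [0.045, 0, 0, 0.02, 0],
  ],
)

```text
clock: 23.35
position: [0.5855, 0.0364, 0.2283]
ee_rot: [0.026, 0.706, -0.026, 0.708]
ft_force: [-0.0, 0.5, -0.7]
grip_width: 0.524
```

>>> step_arm(
  increments=[
    [0.045, -0.015, -0.013, 0, -0.1],
    [0.045, -0.015, -0.013, 0, -0.1],
    [0.045, -0.015, -0.013, 0, -0.1],
    [0.045, -0.015, -0.013, 0, -0.1],
    [0.045, -0.015, -0.013, 0, -0.1],
    [0.045, -0.015, -0.012, 0, -0.1],
    [0.045, -0.015, -0.012, 0, -0.1],
    [0.045, -0.015, -0.012, 0, -0.1],
    [0.045, -0.015, -0.012, 0, -0.107],
    [0.045, 0, 0, 0, 0],
    [0.045, 0, 0, 0, 0],
  ],
)

```text
clock: 24.27
position: [0.4499, -0.0779, 0.2254]
ee_rot: [0.332, 0.623, -0.334, 0.624]
ft_force: [1.0, -0.2, -0.4]
grip_width: 0.529
```

```bash
cat >> h.py <<'E'
def tubes(p):
    W=world(p); X,Y,Z=W[...,0],W[...,1],W[...,2]; hsv=cv2.cvtColor(p["color"],cv2.COLOR_RGB2HSV).astype(int); G=p["color"].astype(int)
    for n,c,ax in(("across",(.4618,.063),1),("foreaft",(.573,.1965),0)):
        e=np.array([np.cos(.075),-np.sin(.075)]); e=e if ax==0 else np.array([-e[1],e[0]]); nn=np.array([-e[1],e[0]])
        d=W[...,:2]-np.array(c); a=d@e; b=d@nn
        m=(abs(a)<.034)&(abs(b)<.006)&(Z>.05)&(Z<.085)
        k=np.arange(-.034,.034,.002); sat=[np.mean(hsv[...,1][m&(a>=x)&(a<x+.003)]) if (m&(a>=x)&(a<x+.003)).any() else 255 for x in k]; br=[np.mean(G[m&(a>=x)&(a<x+.003)].min(-1)) if (m&(a>=x)&(a<x+.003)).any() else 0 for x in k]
        s=np.array(sat); w=np.clip(110-s,0,None); w[abs(k+.001)>.031]=0
        print(n,"bubble off mm",round(float((w*(k+.0015)).sum()/max(w.sum(),1))*1000,1),"sat",s.astype(int).tolist(),m.sum())
E
python3 -c "
from h import *
st(); p=camera('top'); lidpose(p,.123,(.45,.75,-.1,.2)); tubes(p); save(p,'t9.png',(150,275,250,400),4)"
```

```text
t 24.27 pos [0.4499, -0.0779, 0.2254] jaw ang 0.589 x [0.0, -0.0, -1.0] j [1.25, 0.02, -1.17, 1.85, 0.03, 1.29, 0.67] F [1.0, -0.2, -0.4] grip 0.529
lid n 2080 rect [584.6, 35.2, 185.8, 143.6, 86.0] tilt [-0.007 -0.004] z 0.1238 x [0.513 0.654] y [-0.056  0.128]
across bubble off mm -20.2 sat [124, 124, 53, 42, 29, 25, 25, 23, 17, 25, 60, 95, 127, 162, 163, 164, 162, 162, 164, 166, 166, 163, 164, 162, 163, 161, 165, 163, 165, 164, 164, 165, 159, 159] 78
foreaft bubble off mm -13.2 sat [151, 151, 157, 146, 145, 82, 61, 31, 15, 15, 11, 14, 22, 48, 74, 113, 158, 158, 162, 153, 159, 167, 169, 166, 161, 165, 165, 165, 166, 163, 164, 163, 162, 162] 74
```

View pics/t9.png

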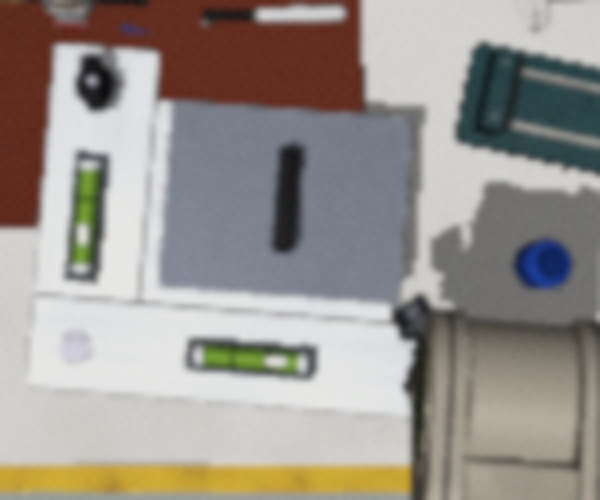

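The lid is seated (top face 0.1238, centred within 1 mm, level). Both levels show: the across bubble at (275,360) is right of the middle and the fore-aft bubble at (83,235) is toward the front. Screw R is next.

>>> step_arm(
  increments=[
    [0.045, 0, 0, -0.03, 0],
    [0.045, 0, 0, -0.03, 0],
    [0.045, 0, 0, -0.03, 0],
    [0.045, 0, 0, -0.03, 0],
    [0.045, 0, 0, -0.02, 0],
    [0.045, 0, 0, -0.013, 0],
    [0.045, 0, 0, 0, 0],
    [0.045, 0, 0, 0, 0],
  ],
)

```text
clock: 24.98
position: [0.4505, -0.0758, 0.0715]
ee_rot: [0.333, 0.625, -0.331, 0.624]
ft_force: [0.6, 0.5, 1.3]
grip_width: 0.528
```

```bash
python3 -c "
from h import *
st()"
```

```text
t 24.98 pos [0.4505, -0.0758, 0.0715] jaw ang 0.593 x [-0.0, 0.0, -1.0] j [1.07, 0.31, -1.1, 2.02, 0.32, 1.0, 0.41] F [0.6, 0.5, 1.3] grip 0.528
```

>>> step_arm(
  increments=[
    [0.045, 0, -0.0015, 0, 0],
    [0.0, 0, 0, 0, 0],
    [0.0, 0, 0, 0, 0],
    [0.0, 0, 0, 0, 0],
    [0.0, 0, 0, 0, 0],
    [0.0, 0, 0, 0, 0],
  ],
  force=40,
)

```text
clock: 25.48
position: [0.4489, -0.0805, 0.0723]
ee_rot: [0.332, 0.624, -0.335, 0.623]
ft_force: [-11.8, -4.9, 16.9]
grip_width: 0.181
```

```bash
python3 -c "
from h import *
st()"
```

```text
t 25.48 pos [0.4489, -0.0805, 0.0723] jaw ang 0.589 x [-0.0, -0.0, -1.0] j [1.08, 0.3, -1.09, 2.02, 0.32, 1.0, 0.41] F [-11.8, -4.9, 16.9] grip 0.181
```

>>> step_arm(
  increments=[
    [0.0, -0.001, -0.0005, 0, 0.08],
    [0.0, 0, 0, 0, 0.1],
    [0.0, 0, 0, 0, 0.1],
    [0.0, 0, 0, 0, 0.1],
  ],
)

```text
clock: 25.82
position: [0.4494, -0.0799, 0.0723]
ee_rot: [0.207, 0.675, -0.208, 0.676]
ft_force: [-2.0, 0.7, 4.0]
grip_width: 0.18
```

```bash
python3 -c "
from h import *
st(); tubes(camera('top'))"
```

```text
t 25.82 pos [0.4494, -0.0799, 0.0723] jaw ang 0.974 x [0.0, -0.0, -1.0] j [1.14, 0.34, -1.17, 2.02, 0.37, 1.01, 0.76] F [-2.0, 0.7, 4.0] grip 0.18
across bubble off mm -16.8 sat [160, 160, 125, 95, 60, 29, 29, 23, 12, 19, 26, 43, 63, 129, 128, 162, 162, 162, 164, 165, 164, 164, 164, 162, 164, 160, 163, 164, 166, 163, 164, 164, 158, 158] 78
foreaft bubble off mm -13.0 sat [152, 152, 166, 147, 145, 82, 75, 30, 14, 21, 15, 20, 22, 47, 71, 114, 157, 157, 166, 160, 159, 166, 167, 166, 162, 162, 166, 165, 164, 163, 164, 163, 161, 161] 75
```

>>> step_arm(
  increments=[
    [0.0, 0, 0, 0, 0.11],
    [0.0, 0, 0, 0, 0.11],
    [0.0, 0, 0, 0, 0.11],
    [0.0, 0, 0, 0, 0.11],
    [0.0, 0, 0, 0, 0.11],
    [0.0, 0, 0, 0, 0.11],
    [0.0, 0, 0, 0, 0.11],
    [0.0, 0, 0, 0, 0.11],
    [0.0, 0, 0, 0, 0.11],
    [0.0, 0, 0, 0, 0.11],
    [0, 0, 0, 0, 0.11],
    [0, 0, 0, 0, 0],
  ],
)

```text
clock: 26.87
position: [0.4494, -0.0772, 0.0723]
ee_rot: [-0.214, 0.673, 0.216, 0.674]
ft_force: [-2.7, 8.9, 6.8]
grip_width: 0.179
```

```bash
python3 -c "
from h import *
st(); tubes(camera('top'))"
```

```text
t 26.87 pos [0.4494, -0.0772, 0.0723] jaw ang 2.188 x [0.0, 0.0, -1.0] j [1.29, 0.51, -1.4, 2.02, 0.57, 1.1, 1.82] F [-2.7, 8.9, 6.8] grip 0.179
across bubble off mm -7.5 sat [161, 161, 164, 165, 162, 162, 162, 134, 60, 67, 29, 25, 21, 22, 20, 29, 66, 66, 127, 153, 162, 163, 163, 162, 162, 161, 163, 164, 164, 166, 167, 164, 159, 159] 79
foreaft bubble off mm -13.4 sat [151, 151, 166, 145, 145, 81, 64, 29, 14, 20, 16, 22, 26, 56, 81, 121, 159, 159, 160, 165, 166, 166, 166, 167, 159, 159, 164, 165, 165, 165, 164, 163, 159, 160] 75
```

Remaining is about 7.5 mm (0.95 rad) and joint 3 is near its limit, so I regrip half a turn back.

>>> step_arm(
  increments=[
    [0.05, 0, 0, 0, 0],
    [0.05, 0, 0, 0, 0],
    [0.05, 0, 0, 0, 0],
    [0.05, 0, 0, 0.02, 0],
    [0.05, 0, 0, 0.03, 0],
    [0.05, 0, 0, 0.01, -0.12],
    [0.05, 0, 0, 0, -0.12],
    [0.05, 0, 0, 0, -0.12],
    [0.05, 0, 0, 0, -0.12],
    [0.05, 0, 0, 0, -0.12],
    [0.05, 0, 0, 0, -0.12],
    [0.05, 0, 0, 0, -0.12],
  ],
)

```text
clock: 27.92
position: [0.449, -0.0798, 0.1317]
ee_rot: [0.083, 0.702, -0.084, 0.702]
ft_force: [0.4, -0.6, 0.4]
grip_width: 0.582
```

>>> step_arm(
  increments=[
    [0.05, 0, 0, 0, -0.12],
    [0.05, 0, 0, 0, -0.12],
    [0.05, 0, 0, 0, -0.12],
    [0.05, 0, 0, 0, -0.12],
    [0.05, 0, 0, 0, -0.12],
    [0.05, 0, 0, 0, -0.12],
    [0.05, 0, 0, 0, -0.12],
    [0.05, 0, 0, 0, -0.12],
    [0.05, 0, 0, 0, -0.12],
    [0.05, 0, 0, 0, -0.12],
    [0.05, 0, 0, 0, -0.12],
    [0.05, 0, 0, 0, -0.12],
  ],
)

```text
clock: 28.92
position: [0.449, -0.0797, 0.1316]
ee_rot: [-0.526, -0.472, 0.526, -0.473]
ft_force: [-0.1, -0.5, -0.2]
grip_width: 0.585
```

>>> step_arm(
  increments=[
    [0.05, 0, 0, 0, -0.12],
    [0.05, 0, 0, 0, -0.12],
    [0.05, 0, 0, 0, -0.12],
    [0.05, 0, 0, 0, -0.12],
    [0.05, 0, 0, 0, -0.12],
    [0.05, 0, 0, 0, -0.12],
    [0.05, 0, 0, 0, -0.12],
    [0.05, 0, 0, 0, 0],
    [0.05, 0, 0, 0, 0],
  ],
)

```text
clock: 29.67
position: [0.449, -0.0795, 0.1316]
ee_rot: [0.672, 0.22, -0.672, 0.221]
ft_force: [0.1, 0.8, 0.8]
grip_width: 0.586
```

```bash
python3 -c "
from h import *
st(); tubes(camera('top'))"
```

```text
t 29.67 pos [0.449, -0.0795, 0.1316] jaw ang -0.936 x [0.0, -0.0, -1.0] j [0.99, 0.14, -0.95, 1.97, 0.12, 1.09, -0.95] F [0.1, 0.8, 0.8] grip 0.586
across bubble off mm -7.8 sat [162, 161, 163, 163, 162, 161, 161, 128, 50, 58, 25, 24, 22, 22, 20, 31, 65, 65, 128, 153, 161, 162, 162, 157, 164, 160, 162, 161, 163, 164, 164, 163, 158, 158] 80
foreaft bubble off mm -13.1 sat [152, 152, 165, 136, 138, 81, 73, 30, 14, 14, 12, 18, 25, 56, 63, 120, 159, 159, 160, 167, 168, 166, 166, 166, 161, 161, 166, 166, 166, 165, 166, 164, 159, 159] 74
```

>>> step_arm(
  increments=[
    [0.05, 0, 0.001, -0.03, 0],
    [0.05, 0, 0, -0.03, 0],
    [0.05, 0, 0, 0, 0],
    [0.05, 0, 0, 0, 0],
    [0.0, 0, 0, 0, 0],
    [0.0, 0, 0, 0, 0],
    [0.0, 0, 0, 0, 0],
    [0.0, 0, 0, 0, 0],
    [0.0, 0, 0, 0, 0],
    [0.0, 0, 0, 0, 0],
  ],
)

```text
clock: 30.55
position: [0.4492, -0.0775, 0.073]
ee_rot: [0.672, 0.22, -0.672, 0.22]
ft_force: [-7.0, 5.2, 14.3]
grip_width: 0.181
```

>>> step_arm(
  increments=[
    [0.0, 0, 0, 0, 0.1],
    [0.0, 0, 0, 0, 0.1],
    [0.0, 0, 0, 0, 0.1],
    [0.0, 0, 0, 0, 0.1],
    [0.0, 0, 0, 0, 0.1],
    [0.0, 0, 0, 0, 0.1],
    [0.0, 0, 0, 0, 0.1],
    [0.0, 0, 0, 0, 0.1],
    [0, 0, 0, 0, 0.1],
    [0, 0, 0, 0, 0],
  ],
)

```text
clock: 31.38
position: [0.4477, -0.0766, 0.0729]
ee_rot: [-0.507, -0.493, 0.509, -0.491]
ft_force: [-17.9, 8.8, 27.4]
grip_width: 0.179
```

```bash
python3 -c "
from h import *
st(); tubes(camera('top'))"
```

```text
t 31.38 pos [0.4477, -0.0766, 0.0729] jaw ang -0.032 x [-0.0, 0.0, -1.0] j [1.07, 0.29, -1.09, 2.03, 0.31, 1.0, -0.2] F [-17.9, 8.8, 27.4] grip 0.179
across bubble off mm 0.9 sat [161, 163, 166, 166, 162, 165, 165, 165, 162, 160, 144, 132, 93, 42, 38, 23, 17, 18, 22, 30, 38, 91, 92, 143, 163, 160, 162, 162, 165, 164, 164, 164, 158, 158] 79
foreaft bubble off mm -13.4 sat [149, 149, 166, 144, 144, 80, 59, 40, 14, 14, 18, 21, 24, 55, 80, 121, 158, 158, 162, 165, 168, 159, 169, 165, 162, 162, 166, 163, 165, 162, 164, 164, 160, 160] 75
```

Across bubble is within 1 mm of the middle. I release and go to the rear left screw.

>>> step_arm(
  increments=[
    [0.05, 0, 0, 0, 0],
    [0.05, 0, 0, 0, 0],
    [0.05, 0, 0, 0, 0],
    [0.05, 0, 0, 0.02, 0],
    [0.05, 0, 0, 0.035, 0],
    [0.05, 0, 0, 0.035, 0],
    [0.05, 0, 0, 0.035, 0],
    [0.05, 0, 0, 0.035, 0],
    [0.05, 0, 0, 0.02, 0],
  ],
)

```text
clock: 32.18
position: [0.4502, -0.0782, 0.2552]
ee_rot: [0.51, 0.489, -0.509, 0.492]
ft_force: [0.7, -1.5, -0.4]
grip_width: 0.588
```

>>> step_arm(
  increments=[
    [0.05, 0.016, 0.018, 0, 0.115],
    [0.05, 0.016, 0.018, 0, 0.115],
    [0.05, 0.016, 0.018, 0, 0.115],
    [0.05, 0.016, 0.018, 0, 0.115],
    [0.05, 0.016, 0.018, 0, 0.115],
    [0.05, 0.016, 0.018, 0, 0.115],
    [0.05, 0.016, 0.018, 0, 0.115],
    [0.05, 0.016, 0.018, 0, 0.115],
    [0.05, 0.016, 0.018, 0, 0.115],
    [0.05, 0.016, 0.018, 0, 0.115],
    [0.05, 0.016, 0.018, 0, 0.115],
    [0.05, 0.016, 0.018, 0, 0.115],
  ],
)

```text
clock: 33.18
position: [0.642, 0.1381, 0.2512]
ee_rot: [0.08, 0.703, -0.08, 0.703]
ft_force: [0.4, -1.0, 0.2]
grip_width: 0.585
```

>>> step_arm(
  increments=[
    [0.05, 0.016, 0.018, 0, 0.115],
    [0.05, 0.016, 0.018, 0, 0.115],
    [0.05, 0.006, 0.011, 0, 0.115],
    [0.05, 0, 0, 0, 0],
    [0.05, 0, 0, 0, 0],
  ],
)

```text
clock: 33.6
position: [0.6789, 0.1853, 0.2511]
ee_rot: [-0.04, 0.706, 0.04, 0.706]
ft_force: [0.6, -0.4, -0.6]
grip_width: 0.586
```

```bash
python3 -c "
from h import *
st(); p=camera('top'); tubes(p); lidpose(p,.123,(.45,.75,-.1,.2))"
```

```text
t 33.6 pos [0.6789, 0.1853, 0.2511] jaw ang 1.683 x [-0.0, 0.0, -1.0] j [0.32, 0.8, -1.23, 1.14, 0.74, 1.65, 0.97] F [0.6, -0.4, -0.6] grip 0.586
across bubble off mm 10.9 sat [255, 255, 255, 255, 255, 255, 255, 255, 255, 255, 255, 255, 255, 255, 255, 255, 255, 255, 255, 255, 255, 63, 63, 94, 123, 123, 129, 142, 158, 163, 164, 164, 157, 157] 25
foreaft bubble off mm -11.5 sat [150, 150, 166, 145, 145, 79, 62, 38, 21, 21, 16, 20, 24, 55, 78, 120, 157, 157, 161, 157, 160, 167, 164, 163, 155, 155, 146, 137, 126, 112, 125, 80, 255, 255] 67
lid n 343 rect [589.0, 34.8, 126.5, 198.0, 2.2] tilt [-0.005 -0.003] z 0.1231 x [0.53  0.652] y [-0.059  0.046]
```

>>> step_arm(
  increments=[
    [0.05, 0, 0, -0.03, 0],
    [0.05, 0, 0, -0.03, 0],
    [0.05, 0, 0, -0.03, 0],
    [0.05, 0, 0, -0.03, 0],
    [0.05, 0, 0, -0.03, 0],
    [0.05, 0, 0, -0.02, 0],
    [0.05, 0, 0, -0.008, 0],
    [0.05, 0, 0, 0, 0],
    [0.05, 0, 0, 0, 0],
  ],
)

```text
clock: 34.4
position: [0.6794, 0.184, 0.0747]
ee_rot: [-0.039, 0.706, 0.04, 0.706]
ft_force: [0.3, 0.0, 0.6]
grip_width: 0.583
```

```bash
python3 -c "
from h import *
st()"
```

```text
t 34.4 pos [0.6794, 0.184, 0.0747] jaw ang 1.683 x [0.0, 0.0, -1.0] j [0.35, 0.93, -1.15, 1.35, 0.84, 1.38, 0.9] F [0.3, 0.0, 0.6] grip 0.583
```

>>> step_arm(
  increments=[
    [0.05, -0.0005, 0.001, -0.002, 0],
    [0.0, 0, 0, 0, 0],
    [0.0, 0, 0, 0, 0],
    [0.0, 0, 0, 0, 0],
    [0.0, 0, 0, 0, 0],
    [0.0, 0, 0, 0, 0],
    [0.0, 0, 0, 0, 0],
  ],
)

```text
clock: 34.98
position: [0.6787, 0.1868, 0.0725]
ee_rot: [-0.04, 0.705, 0.041, 0.706]
ft_force: [-0.2, 3.0, 5.5]
grip_width: 0.182
```

>>> step_arm(
  increments=[
    [0.0, 0, 0, 0, -0.08],
    [0.0, 0, 0, 0, -0.1],
    [0.0, 0, 0, 0, -0.1],
    [0.0, 0, 0, 0, -0.1],
    [0.0, 0, 0, 0, 0],
  ],
)

```text
clock: 35.4
position: [0.6786, 0.1865, 0.0725]
ee_rot: [0.096, 0.7, -0.095, 0.701]
ft_force: [-1.1, 3.2, 7.0]
grip_width: 0.179
```

```bash
python3 -c "
from h import *
st(); tubes(camera('top'))"
```

```text
t 35.4 pos [0.6786, 0.1865, 0.0725] jaw ang 1.3 x [0.0, 0.0, -1.0] j [0.32, 0.9, -1.1, 1.35, 0.79, 1.35, 0.53] F [-1.1, 3.2, 7.0] grip 0.179
across bubble off mm 0.5 sat [255, 255, 255, 255, 255, 255, 255, 107, 119, 119, 122, 95, 83, 42, 36, 23, 16, 17, 15, 29, 37, 91, 91, 142, 162, 158, 164, 164, 165, 162, 161, 161, 158, 158] 59
foreaft bubble off mm -10.0 sat [149, 149, 156, 166, 167, 145, 128, 79, 28, 28, 19, 18, 16, 18, 30, 43, 111, 111, 156, 166, 167, 167, 168, 164, 162, 162, 167, 167, 167, 163, 165, 159, 154, 146] 74
```

>>> step_arm(
  increments=[
    [0.0, 0, 0, 0, -0.1],
    [0.0, 0, 0, 0, -0.1],
    [0.0, 0, 0, 0, -0.1],
    [0.0, 0, 0, 0, -0.1],
    [0.0, 0, 0, 0, -0.1],
    [0.0, 0, 0, 0, -0.1],
    [0.0, 0, 0, 0, -0.1],
    [0.0, 0, 0, 0, -0.1],
    [0.0, 0, 0, 0, -0.1],
    [0.0, 0, 0, 0, -0.1],
    [0.0, 0, 0, 0, -0.1],
    [0, 0, 0, 0, -0.1],
  ],
)

```text
clock: 36.45
position: [0.678, 0.1861, 0.0725]
ee_rot: [0.474, 0.525, -0.474, 0.525]
ft_force: [-5.2, -0.2, 9.4]
grip_width: 0.175
```

```bash
python3 -c "
from h import *
st(); p=camera('top'); tubes(p); save(p,'t10.png',(170,265,250,350),6)"
```

```text
t 36.45 pos [0.678, 0.1861, 0.0725] jaw ang 0.102 x [-0.0, 0.0, -1.0] j [0.24, 0.8, -0.91, 1.36, 0.63, 1.28, -0.59] F [-5.2, -0.2, 9.4] grip 0.175
across bubble off mm 16.5 sat [255, 255, 255, 255, 255, 255, 255, 255, 255, 255, 255, 255, 255, 255, 255, 255, 255, 255, 255, 255, 255, 255, 255, 255, 70, 70, 114, 150, 139, 148, 144, 160, 157, 157] 18
foreaft bubble off mm 0.4 sat [152, 152, 166, 153, 158, 167, 168, 167, 162, 160, 137, 96, 87, 43, 39, 25, 20, 20, 25, 42, 42, 107, 128, 158, 156, 157, 152, 153, 138, 128, 255, 100, 56, 56] 67
```

View pics/t10.png

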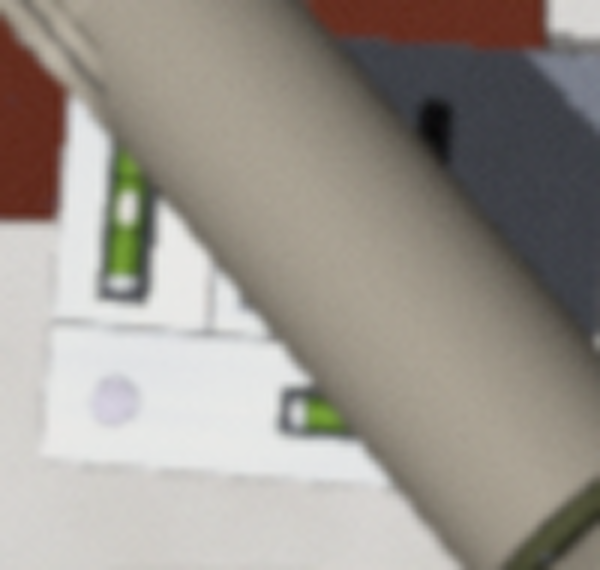

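The fore-aft bubble now sits mid-tube at (127,208). I release, rise and back off toward the right, then check everything.

>>> step_arm(
  increments=[
    [0.05, 0, 0, 0, 0],
    [0.05, 0, 0, 0, 0],
    [0.05, 0, 0, 0, 0],
    [0.05, 0, 0, 0.02, 0],
    [0.05, 0, 0, 0.035, 0],
    [0.05, 0, 0, 0.035, 0],
    [0.05, 0, 0, 0.035, 0],
    [0.05, 0, 0, 0.035, 0],
    [0.05, 0, 0, 0.035, 0],
  ],
)

```text
clock: 37.25
position: [0.6783, 0.1852, 0.2679]
ee_rot: [0.473, 0.526, -0.473, 0.526]
ft_force: [0.4, 0.0, -0.1]
grip_width: 0.587
```

>>> step_arm(
  increments=[
    [0.05, -0.012, -0.035, 0, 0],
    [0.05, -0.012, -0.035, 0, 0],
    [0.05, -0.012, -0.035, 0, 0],
    [0.05, -0.012, -0.035, 0, 0],
    [0.05, -0.012, -0.035, 0, 0],
    [0.05, -0.012, -0.035, 0, 0],
    [0.05, -0.012, -0.035, 0, 0],
    [0.05, -0.012, -0.035, 0, 0],
    [0.05, -0.012, -0.035, 0, 0],
    [0.05, -0.012, -0.035, 0, 0],
    [0.05, -0.012, -0.035, 0, 0],
    [0.05, -0.012, -0.03, 0, 0],
  ],
)

```text
clock: 38.25
position: [0.5331, -0.2323, 0.2662]
ee_rot: [0.473, 0.525, -0.474, 0.525]
ft_force: [0.3, -0.8, -0.8]
grip_width: 0.582
```

```bash
python3 -c "
from h import *
st(); p=camera('top'); tubes(p); lidpose(p,.123,(.45,.75,-.1,.2)); save(p,'t11.png',(140,275,160,420),3)
find(camera('scene'),['bottle_1_mid'])"
```

```text
t 38.25 pos [0.5331, -0.2323, 0.2662] jaw ang 0.104 x [-0.0, -0.0, -1.0] j [1.13, 0.39, -1.03, 1.49, 0.33, 1.45, 0.2] F [0.3, -0.8, -0.8] grip 0.582
across bubble off mm 0.9 sat [152, 162, 164, 164, 161, 163, 163, 164, 162, 160, 143, 129, 92, 44, 38, 23, 17, 18, 23, 30, 38, 92, 92, 143, 163, 160, 164, 165, 163, 166, 165, 165, 157, 157] 80
foreaft bubble off mm -0.4 sat [151, 151, 167, 167, 168, 167, 169, 167, 164, 164, 139, 83, 87, 42, 38, 24, 13, 13, 26, 51, 51, 107, 121, 159, 161, 163, 162, 161, 163, 165, 165, 163, 162, 161] 74
lid n 2112 rect [583.8, 35.0, 186.3, 142.6, 86.3] tilt [-0.001 -0.   ] z 0.1236 x [0.513 0.654] y [-0.056  0.126]
29 bottle_1_mid 0.83 px [269, 343] n 293 med [0.423, -0.195, 0.049] topmid [0.433, -0.19, 0.086] col [38, 60, 114]
29 bottle_1_mid 0.68 px [251, 361] n 228 med [0.523, -0.184, 0.044] topmid [0.529, -0.181, 0.084] col [36, 58, 112]
29 bottle_1_mid 0.59 px [285, 410] n 347 med [0.468, -0.38, 0.053] topmid [0.48, -0.373, 0.09] col [77, 79, 81]
```

View pics/t11.png

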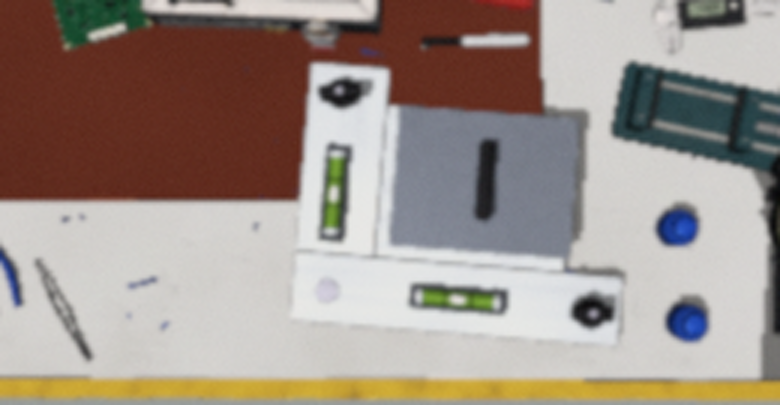

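Both bubbles lie mid-tube, at (458,299) and (334,193). The lid is flat on the tub, and the pen and tweezers are unmoved. I hand it in.

```bash
python3 -c "
from h import *
st(); print(ticket.hand_in())"
```

```text
t 38.4 pos [0.533, -0.233, 0.2658] jaw ang 0.1 x [-0.0, -0.0, -1.0] j [1.13, 0.39, -1.03, 1.49, 0.33, 1.46, 0.2] F [1.0, 0.9, -0.3] grip 0.586
the job is handed in; nothing more can be done
None
```

The tub is ready for weighing, and I handed the job in at 38.4 s of the 192 s allowed; hand-in gives no verdict. There was one bottle in the tub and one jar on the bench. I stood the bottle in the tray, put the jar beside the kept one, seated the lid, and then turned both foot screws.

My last checks, after the arm had backed off:
- **Bottle:** upright near the middle of the tray, with its top at about 90 mm.
- **Jars:** both were standing in the tub, well apart, when I last saw them just before closing the lid.
- **Lid:** within about 1 mm of the tub's centre, its top face at 123.6 mm (123 mm expected), with a tilt of about 0.001 rad.
- **Bubbles:** 0.9 mm (front) and 0.4 mm (left side) from the middle of their tubes; the tube middles themselves are good to about 2 mm.
- **Bystanders:** the pen and tweezers look unmoved in the last picture, judged by eye only. I left the blue look-alike bottles alone.

No final check failed. Two things needed mending on the way: my first grip on the lid handle was too high, so I took it again lower, and the front right screw needed a second grip.

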